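# Rack the washed cutting boards and close up the end stop

## Robot

A 6-joint arm with a two-finger parallel gripper is mounted at the origin on the work surface. World frame = base frame: x ahead of the robot, y to its left, z up, the work surface at z = 0. Lengths are in m, angles in degrees, forces in N, time in s.
With the tool pointing down it reaches from about 0.3 to 0.875 m from the base axis. Payload 6.4 kg.
Tool frame: the origin (TCP) lies midway between the tips of the shut fingers; the grasp point (between the pads) lies 19 mm behind it; y points along the fingers, z is the direction in which the jaws open and shut, and the axes are right-handed (so a half turn about y gives the same grasp; the last joint's range is limited). The gripper opens to 85 mm and grips with 20 to 120 N. Pads are 22 mm wide; open, the fingers measure 114 mm over their backs; the gripper's body (76 mm by 85 mm) begins 54 mm behind the grasp point. The pads swing forward as they close: fully open they stand 13 mm farther back than shut.
Start: joints at [-79.372, 10.359, 92.074, -0, 77.567, -11.82], TCP at [0.22, -0.531, 0.231] pointing down, gripper open.
Joint ranges: [-171.53, 171.53], [-51.25, 118.39], [17.06, 147.69], [-65.23, 245.23], [0, 150.52], [-178.68, 178.68]. Speed limits (degrees/s): [147.25, 147.25, 172.46, 180, 180, 180].

## Interface

Orientations are given as a 3x3 rotation matrix whose columns are the frame's x, y, z axes.
In Python, from station import manip gives the robot as it stands.
- The arm moves only by the tool arm_command, never from a script. Its argument "steps" is a list of rows, each a list of 3 entries, a list of its own where there are three numbers: the shift along the tool's x, y, z in mm, then the turn about the tool's y in degrees, then the closure, from -1 (fully open) to 1 (shut). In form: [[[tx, ty, tz], twist, fingers], ...]. A call has exactly 8 rows; each row shifts and turns the commanded pose from where the row before left it, along the tool's axes as they then stand; what a row does not reach is not made up. A row lasts 1/8 s, in which the tool goes at most 62.5 mm and 10.7 degrees, less where a joint would pass 70% of its speed; a pose out of reach is approached as far as the arm can. A call with a gripper value outside its range is refused whole. The fingers move at their own pace and stop on an object; "grip_force" is the grip in N (left out, the last holds). Time passes only in rows, so rows that do not move let the fingers close, or fill a call up. It gives the time, the measured TCP pose, the force and the opening at its end, in the units of the state.
- manip.observe(): the state, without advancing time (a new reading comes with each control period).
- manip.read_camera(name): name is "scene" or "top" or "wrist"; returns (picture, depth): 400x640x3 uint8, red, green, blue; 400x640 float32, m along the optical axis (not along the pixel's ray), 0 where there is no reading.
- manip.calibration(name): a dict with "K" (3x3 intrinsics, pixels), "D" ([k1, k2, p1, p2, k3] as OpenCV has them; the pictures are not rectified), "R" (3x3) and "t" (3): a world point X has camera coordinates R X + t; the wrist camera has in their place "mount" (4x4, takes a point from camera to tool coordinates, whose origin is the TCP and whose axes are the tool frame's). Camera axes: x right, y down, z forward; pixel columns grow to the right and rows downward; lengths in m; the calibration is good to about 2 mm. A picture is of the moment at which its call begins: read the wrist's pose just before it. calibration takes no time and is no camera call.
- manip.hand_in(): hands the job in, once; it reports no verdict.
The state is a dict: "t": time; "joint_positions": joint angles; "joint_vel": joint speeds; "effort": joint torques, N m; "position": TCP position; "eef_rot": TCP orientation; "force": force on the tool from outside, world axes, zero at the start; "ft_torque": the same for the moment, N m; "grip_width": opening from 0.0 (shut) to 1.0 (fully open).
Only numpy, scipy, OpenCV 4.12 (cv2) and the standard library are available. Lean on these libraries where they do the work, as an engineer would, in place of code of your own. Each camera call takes 0.05 s, during which the arm holds its last target.

## Task

Take the washed green and red cutting boards out of the slanted drainer and stand them upright in the board rack beside the white one, centred on the rack's width: green in the middle, red outermost next to the sliding stop. Then push the stop up so that all three boards stand snug against the rack's wall with no gaps, and let go. Leave the pot, the food box and the mug where they are.

Things in the scene. Friction and masses are not known exactly. Their poses are not given: they have to be found in the camera images.
- rack: Fixed rack: aluminium plate 200 (x) x 330 (y) x 8 mm; across its +y end a blue wall 190 wide, 12 thick, 90 mm high above the plate; a grey sliding stop faces it. Origin: centre of the plate's underside, on the table. +y is the stop's travel, towards the wall. Boards stand on the plate (top 8 mm up), long side along x. Place and yaw vary.
- wall_face (a point): Foot of the wall's inner face (the face towards the stop): in the rack's frame x 0, y 150 mm, z 8 mm.
- stop (a joint): Sliding stop, m: 0 = open, grows towards the wall; clear space between stop face and wall is 205 mm minus this value; travel 0.17. Stays where left; about 2.5 N to slide, plus the boards' friction. Face plate 180 wide, 10 thick, top 79 mm above the table. Three boards make 60 mm, so snug is about 0.145. Starts near open.
- stop_handle (a point): Centre of the top end of the stop's black upright handle, 139 mm above the table: a post 30 (rack x) x 20 mm (rack y), standing free above the 18 mm high sled, its centre 75 mm behind the stop's front face. It can be pinched from above or pushed.
- stop_face (a point): Centre of the stop's front face (the face towards the wall), 44 mm above the table.
- drainer: Fixed grey drainer, 210 (x) x 190 mm (y -90 to +100), origin on the table; two parallel steel slots. Each board leans 35 deg, top to drainer +y, underside centre at (0, 45, 32) or (0, -50, 32) mm, 10 mm free along x. Slots cover the lower 60 mm of its underside face and 30 mm of its upper face, 3 mm play: it comes out along its own slant. End cheeks (|x| over 95) 55 mm high.
- green_board: Green plastic cutting board 170 (own x) x 20 (own y, thickness) x 120 mm (own z, height), about 0.3 kg. Origin: centre of its lower long narrow edge face; +z runs up the board to the opposite edge. Starts leaning in either slot of the drainer.
- red_board: Red plastic cutting board, same size, axes and origin as the green one. Starts leaning in the other slot of the drainer.
- white_board: White plastic cutting board, same size, axes and origin. Starts standing upright in the rack, up to about 14 mm off the wall. It may be shifted by the packing.
- pot: Bystander: lidded steel pot, 158 mm across, 153 mm high, origin at the centre of its underside.
- food_box: Bystander: clear food box with an orange lid, 118 (x) x 168 (y) x 67 mm high, origin at the centre of its underside.
- mug: Bystander: white mug, 80 mm across, 90 mm high, handle at its +y, origin at the centre of its underside.
Things that resemble listed ones, but are neither listed nor needed, are in the scene too. There is more than one size of the green_board; the job needs the smallest.

How it is judged:
By the outcome, as a careful person would: the job done as asked, in the order asked, and still so for the second after the job is handed in, with the robot touching nothing.
It also fails if it takes over 72 s, if anything falls off the work surface, if the arm or the gripper's body presses on something with over 40 N, if the wrist force passes 120 N, or if a joint passes its speed limit or range.

## Working session

There is one attempt and no reset: what is moved stays moved. The work goes in short steps, Python scripts to look and compute and a tool call to move; the robot and the scene stay as the last step left them, time stands still between calls to the robot, and variables do not carry over. Pictures are saved under pics/ and viewed, and the job is handed in when it is done.

Besides the shell and the picture viewer there is one more tool, called after ">>>" as name(argument=value, ...), one argument or row to a line, values as JSON. arm_command: Moves the arm, as the interface text tells. Its arguments: {"type":"object","properties":{"steps":{"type":"array","items":{"type":"array"}},"grip_force":{"type":"number"}},"required":["steps"]}

```bash
mkdir -p pics; ls
python3 - <<'E'
from station import manip
import cv2,numpy as np
s=manip.observe()
for k in s: print(k,np.round(np.array(s[k]),3).tolist())
for n in ["scene","top","wrist"]:
    p,d=manip.read_camera(n)
    cv2.imwrite(f"pics/{n}0.png",p[:,:,::-1]); np.save(f"{n}0_d.npy",d); np.save(f"{n}0.npy",p)
    c=manip.calibration(n); print(n,{k:np.round(np.array(v),4).tolist() for k,v in c.items()})
E
```

```text
pics
t 0.0
joint_positions [-79.373, 10.403, 92.132, -0.0, 77.566, -11.821]
joint_vel [0.003, -0.0, 0.034, -0.001, -0.083, -0.086]
effort [-0.001, -44.488, -35.134, -0.0, 0.009, -0.0]
position [0.219, -0.531, 0.23]
eef_rot [[-0.924, -0.0, 0.382], [-0.382, 0.002, -0.924], [-0.0, -1.0, -0.002]]
force [-0.068, 0.005, -0.088]
ft_torque [0.034, 0.012, -0.017]
grip_width 0.996
scene {'K': [[365.0245, 0.0, 321.3858], [0.0, 365.0245, 193.8075], [0.0, 0.0, 1.0]], 'D': [-0.051, 0.0, 0.0, 0.0, 0.0], 'R': [[-0.3186, 0.9478, 0.0113], [0.6327, 0.2215, -0.742], [-0.7058, -0.2292, -0.6703]], 't': [0.0896, -0.2546, 1.8711]}
top {'K': [[434.9835, 0.0, 317.881], [0.0, 434.9835, 201.6493], [0.0, 0.0, 1.0]], 'D': [-0.0701, 0.0, 0.0, 0.0, 0.0], 'R': [[-0.0097, -1.0, 0.0023], [-0.9932, 0.0094, -0.116], [0.1159, -0.0034, -0.9933]], 't': [0.0703, 0.5503, 1.8633]}
wrist {'K': [[313.3918, 0.0, 314.9129], [0.0, 313.3918, 199.7609], [0.0, 0.0, 1.0]], 'D': [0.013, 0.0, 0.0, 0.0, 0.0], 'mount': [[-0.0001, 0.9647, 0.2633, -0.0662], [0.0008, -0.2633, 0.9647, -0.1426], [1.0, 0.0003, -0.0007, -0.0004], [0.0, 0.0, 0.0, 1.0]]}
```

View pics/scene0.png

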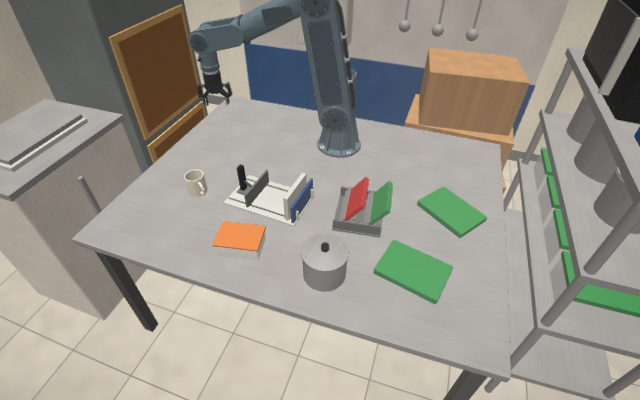

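View pics/top0.png

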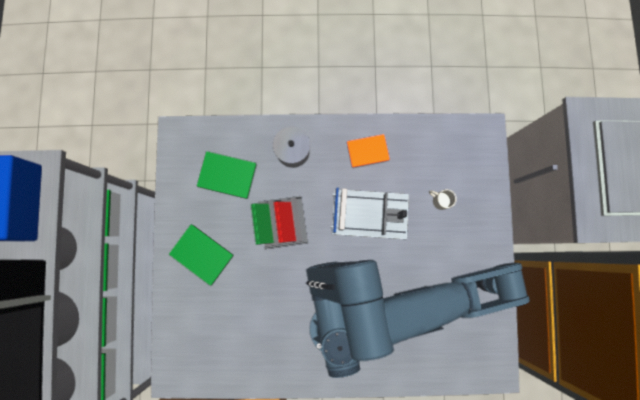

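View pics/wrist0.png

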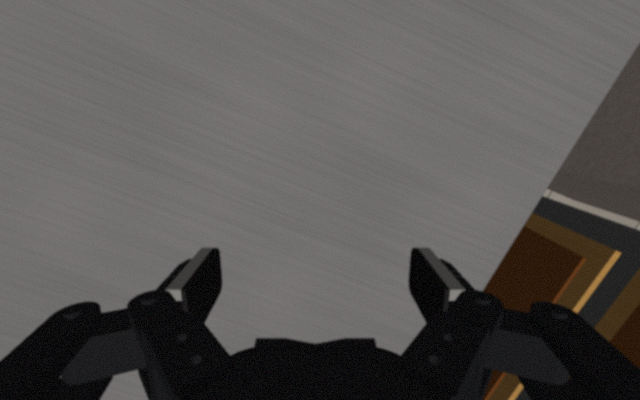

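The scene shows the rack at about (270,195), the drainer at (365,210) with red and green, and two larger flat green decoys at (450,210) and (413,270). In the top view the rack spans roughly (333-410,187-240). In the drainer, green is on the left and red on the right.

```bash
cat > h.py <<'E'
import cv2,numpy as np
from station import manip
def world(name,uv,depth,c=None,pose=None):
    """uv Nx2, depth N -> world"""
    c=c or manip.calibration(name)
    K=np.array(c["K"]);D=np.array(c["D"])
    n=cv2.undistortPoints(np.array(uv,float).reshape(-1,1,2),K,D).reshape(-1,2)
    P=np.c_[n,np.ones(len(n))]*np.array(depth,float).reshape(-1,1)
    if name=="wrist":
        M=np.array(c["mount"]);P=P@M[:3,:3].T+M[:3,3]
        return P@np.array(pose[1]).T+np.array(pose[0])
    R=np.array(c["R"]);t=np.array(c["t"]).ravel()
    return (P-t)@R
def onplane(name,uv,z,pose=None):
    uv=np.array(uv,float).reshape(-1,2)
    a=world(name,uv,np.full(len(uv),.2),pose=pose);b=world(name,uv,np.full(len(uv),1.),pose=pose)
    s=(z-a[:,2])/(b[:,2]-a[:,2]);return a+(b-a)*s[:,None]
def cloud(name,d,pose=None):
    v,u=np.nonzero(d>0)
    W=np.full(d.shape+(3,),np.nan);W[v,u]=world(name,np.c_[u,v],d[v,u],pose=pose);return W
def project(name,X,pose=None):
    c=manip.calibration(name);X=np.array(X,float).reshape(-1,3)
    if name=="wrist":
        M=np.array(c["mount"]);T=(X-pose[0])@np.array(pose[1]);P=(T-M[:3,3])@M[:3,:3]
    else: P=X@np.array(c["R"]).T+np.array(c["t"]).ravel()
    return cv2.projectPoints(P,np.zeros(3),np.zeros(3),np.array(c["K"]),np.array(c["D"]))[0].reshape(-1,2)
def snap(name,tag):
    s=manip.observe();p,d=manip.read_camera(name)
    cv2.imwrite(f"pics/{tag}.png",p[:,:,::-1]);np.savez(f"{tag}.npz",p=p,d=d,pos=s["position"],rot=s["eef_rot"])
    return s,p,d
def crop(p,x0,y0,x1,y1,k,f):
    cv2.imwrite(f,cv2.resize(p[y0:y1,x0:x1,::-1],None,fx=k,fy=k,interpolation=cv2.INTER_CUBIC))
E
python3 - <<'E'
from h import *
p=np.load("top0.npy");crop(p,230,170,430,260,4,"pics/t0c.png")
d=np.load("top0_d.npy");W=cloud("top",d)
for n,(u,v) in dict(table=(300,270),plate=(360,215),white=(342,212),wall=(336,212),handle=(401,214)).items(): print(n,W[v,u].round(3))
p=np.load("scene0.npy");crop(p,210,150,410,250,4,"pics/s0c.png")
E
```

```text
table [ 0.255  0.146 -0.01 ]
plate [ 0.492 -0.119  0.013]
white [ 0.496 -0.034  0.129]
wall [ 0.499 -0.01   0.101]
handle [ 0.486 -0.28   0.116]
```

View pics/t0c.png

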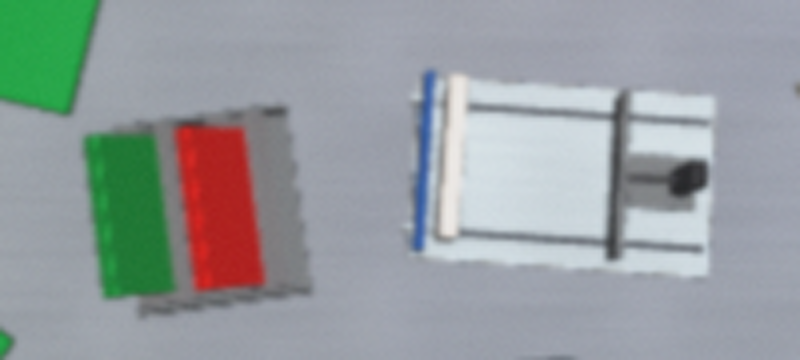

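View pics/s0c.png

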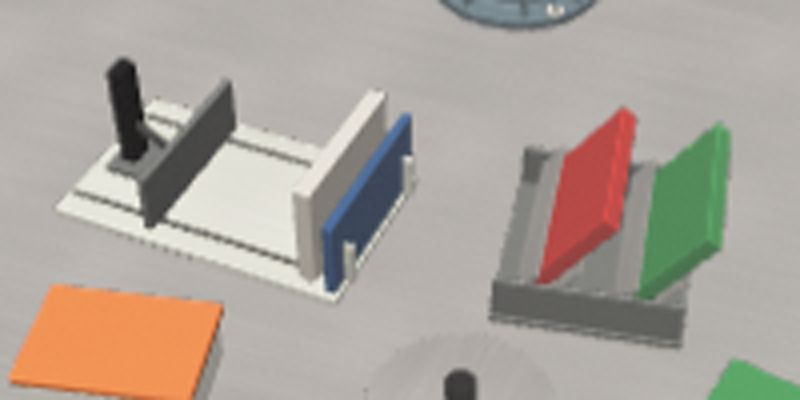

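Run:
```python
from h import *
f=lambda L:[(230+a/4,170+b/4) for a,b in L]
r=onplane("top",f([(715,97),(708,275),(712,97)]),.008);print("rack -y corners",r.round(3).tolist())
w=onplane("top",f([(424,72),(412,250),(435,72),(424,250)]),.098);print("wall top",w.round(3).tolist())
h=onplane("top",f([(456,76),(447,238)]),.128);print("white top",h.round(3).tolist())
hd=onplane("top",f([(690,178)]),.139);print("handle",hd.round(3).tolist())
s=onplane("top",f([(624,92),(614,257)]),.079);print("stop top",s.round(3).tolist())
# boards: top upper corner line z and lower
g=onplane("top",f([(86,136),(105,297)]),.125);print("green outer",g.round(3).tolist())
g=onplane("top",f([(178,127),(197,291)]),.125);print("red outer",g.round(3).tolist())
d=onplane("top",f([(288,108),(312,292),(140,318)]),.055);print("drainer corners",d.round(3).tolist())
W=cloud("top",np.load("top0_d.npy"));p=np.load("top0.npy").astype(int)
for n,m in dict(green=(p[:,:,1]>p[:,:,0]+60)&(p[:,:,1]>p[:,:,2]+50),red=(p[:,:,0]>p[:,:,1]+80)&(p[:,:,2]<90)).items():
    m[:, :250]=0;m[:,310:]=0;m[:195]=0;m[255:]=0
    P=W[m];P=P[~np.isnan(P[:,0])];print(n,len(P),P.min(0).round(3),P.max(0).round(3))
    k=P.mean(0);u,sv,vt=np.linalg.svd(P-k);print(vt.round(3).tolist(),k.round(3))
```

```text
rack -y corners [[0.583, -0.339, 0.008], [0.386, -0.324, 0.008], [0.583, -0.335, 0.008]]
wall top [[0.6, -0.012, 0.098], [0.413, 0.003, 0.098], [0.6, -0.023, 0.098], [0.413, -0.009, 0.098]]
white top [[0.592, -0.044, 0.128], [0.424, -0.032, 0.128]]
handle [[0.482, -0.282, 0.139]]
stop top [[0.58, -0.226, 0.079], [0.404, -0.21, 0.079]]
green outer [[0.533, 0.341, 0.125], [0.367, 0.32, 0.125]]
red outer [[0.541, 0.245, 0.125], [0.372, 0.225, 0.125]]
drainer corners [[0.569, 0.133, 0.055], [0.371, 0.109, 0.055], [0.345, 0.292, 0.055]]
green 659 [0.371 0.261 0.049] [0.539 0.338 0.143]
[[-0.991, -0.13, 0.001], [-0.077, 0.597, 0.798], [-0.105, 0.792, -0.602]] [0.455 0.3   0.103]
red 692 [0.375 0.164 0.05 ] [0.548 0.247 0.142]
[[-0.992, -0.126, -0.003], [-0.081, 0.613, 0.786], [0.097, -0.78, 0.618]] [0.461 0.206 0.104]
```

>>> arm_command(
  steps=[
    [[-45,-5,-34],0,-1],
    [[-45,-5,-34],0,-1],
    [[-45,-5,-34],0,-1],
    [[-45,-5,-34],0,-1],
    [[-45,-5,-34],0,-1],
    [[-45,-5,-34],0,-1],
    [[-45,-5,-34],0,-1],
    [[-45,-5,-34],0,-1],
  ],
  grip_force=40,
)

```text
t: 1.15
position: [0.449, -0.1408, 0.2715]
eef_rot: [[-0.924, 0.0, 0.382], [-0.382, -0.0, -0.924], [-0.0, -1.0, 0.0]]
force: [1.3, -0.5, 0.1]
grip_width: 1.001
```

Run:
```python
from h import *
s,p,d=snap("wrist","w1");s=manip.observe();print(s["t"],s["position"],np.abs(s["joint_vel"]).max())
```

```text
1.2 [ 0.45156811 -0.13534127  0.27220147] 10.415538285999858
```

View pics/w1.png

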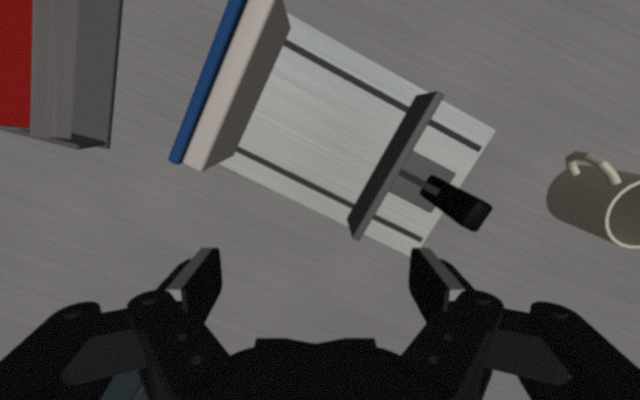

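Run:
```python
from h import *
s,p,d=snap("wrist","w2");print(s["t"],s["position"],np.abs(s["joint_vel"]).max())
crop(p,150,0,350,200,4,"pics/w2a.png");crop(p,340,70,540,270,4,"pics/w2b.png")
```

```text
1.2 [ 0.45156811 -0.13534127  0.27220147] 10.415538285999858
```

View pics/w2a.png

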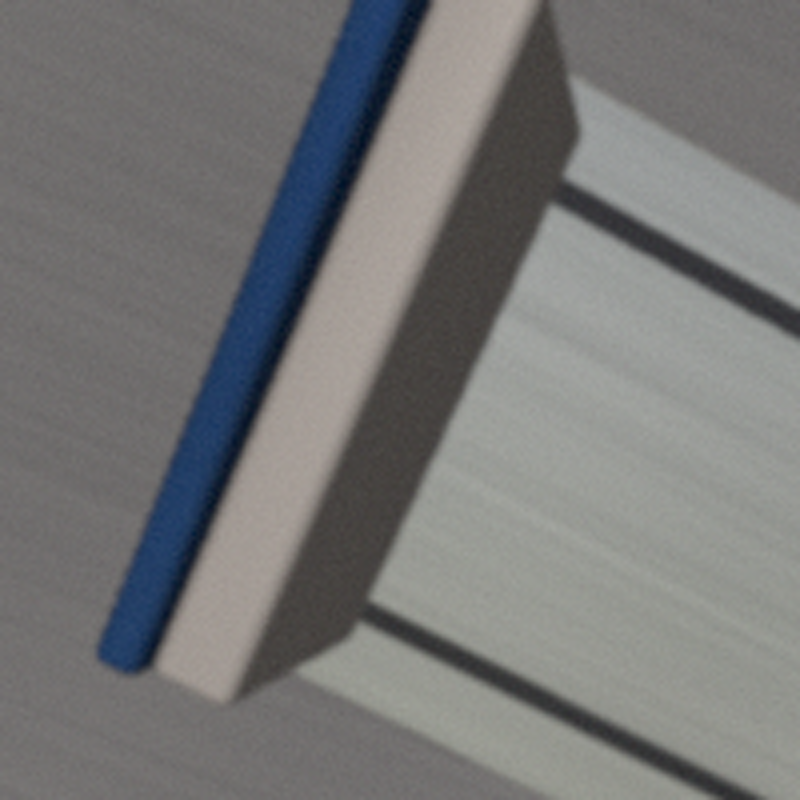

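View pics/w2b.png

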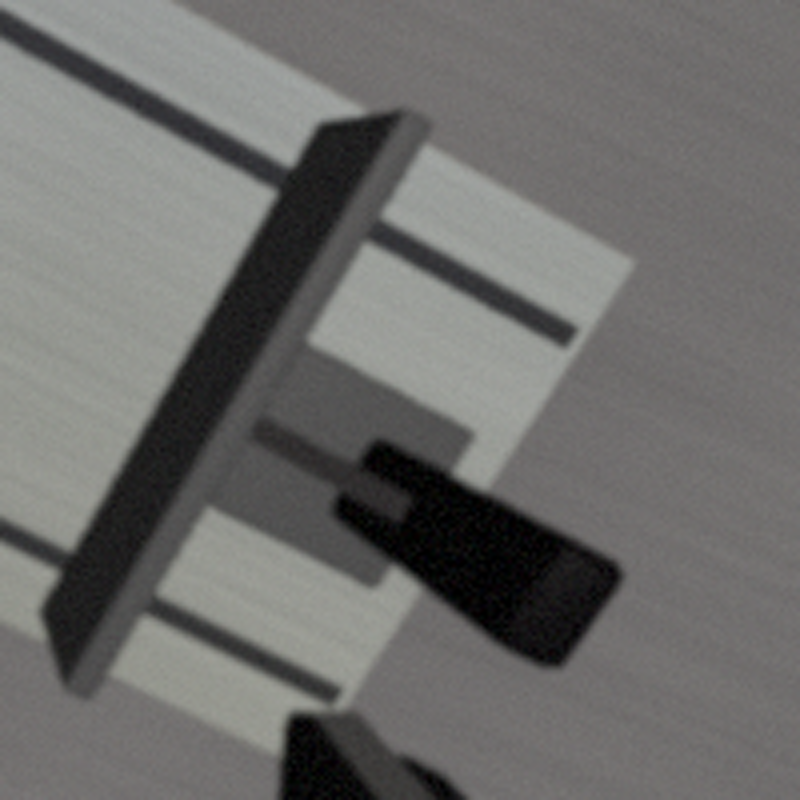

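Run:
```python
from h import *
z=np.load("w2.npz");pose=(z["pos"],z["rot"])
def f(L,o,h,n):
    r=onplane("wrist",[(o[0]+a/4,o[1]+b/4) for a,b in L],h,pose);print(n,(r[:,:2]*1000).round(1).tolist());return r
A=(150,0);B=(340,70)
f([(97,655),(150,668),(350,0),(420,0)],A,.098,"wall top")
f([(155,668),(233,703),(545,0)],A,.128,"white top")
f([(634,262),(345,705),(110,680),(275,757)],B,.008,"plate")
f([(405,108),(70,695),(432,122),(98,697)],B,.079,"stop top")
f([(562,548),(622,575),(556,668),(497,635)],B,.139,"handle")
d=z["d"]; W=cloud("wrist",d,pose)
for u,v in [(300,70),(230,60),(420,200),(480,210)]: print(W[v,u].round(4))
```

```text
wall top [[412.9, 4.3], [414.9, -9.0], [576.4, -7.3], [582.5, -21.7]]
white top [[424.5, -19.6], [423.6, -38.7], [585.6, -53.3]]
plate [[578.4, -333.1], [408.9, -320.4], [385.6, -240.9], [381.7, -307.0]]
stop top [[577.8, -220.6], [399.0, -209.4], [577.5, -228.6], [401.5, -217.1]]
handle [[495.5, -279.9], [495.1, -295.8], [469.5, -293.6], [471.3, -276.9]]
[ 0.5536 -0.0718  0.0078]
[ 0.5276 -0.0142  0.0892]
[ 0.4663 -0.2767  0.019 ]
[ 0.4928 -0.2812  0.1386]
```

>>> arm_command(
  steps=[
    [[-21,-15,14],0,-1],
    [[-21,-15,14],0,-1],
    [[0,0,0],9,-1],
    [[0,0,0],9,-1],
    [[0,0,0],9,-1],
    [[0,0,0],0,-1],
    [[0,0,0],0,-1],
    [[0,0,0],0,-1],
  ],
)

```text
t: 2.25
position: [0.4978, -0.1526, 0.3012]
eef_rot: [[-0.997, -0.0, -0.078], [0.078, 0.0, -0.997], [0.0, -1.0, -0.0]]
force: [0.6, -0.3, -0.7]
grip_width: 1.0
```

Run:
```python
from h import *
s,p,d=snap("wrist","w3");print(s["t"],s["position"],np.abs(s["joint_vel"]).max())
s,p,d=snap("top","t3")
```

```text
2.25 [ 0.49784506 -0.15259073  0.30123068] 0.6676859472402781
```

View pics/w3.png

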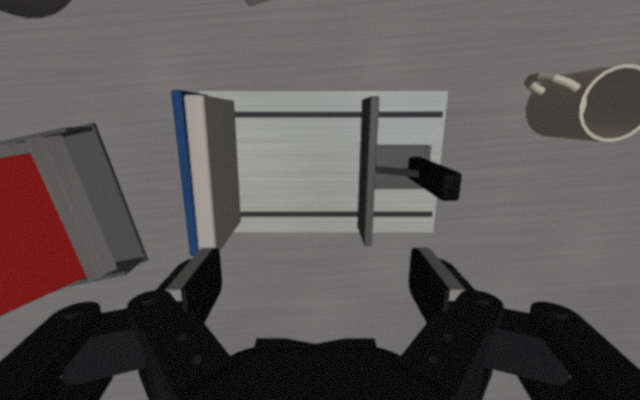

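Run:
```python
from h import *
p=np.load("w3.npz")["p"];crop(p,165,80,285,260,4,"pics/w3a.png");crop(p,340,80,480,255,4,"pics/w3b.png")
```

```text
(no output)
```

View pics/w3a.png

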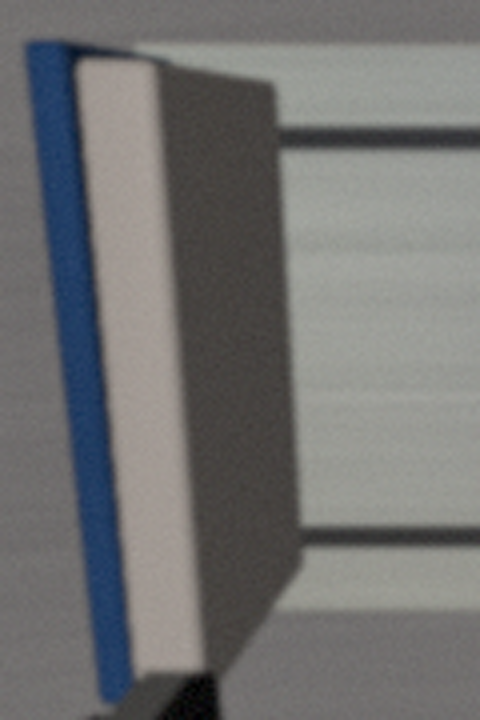

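View pics/w3b.png

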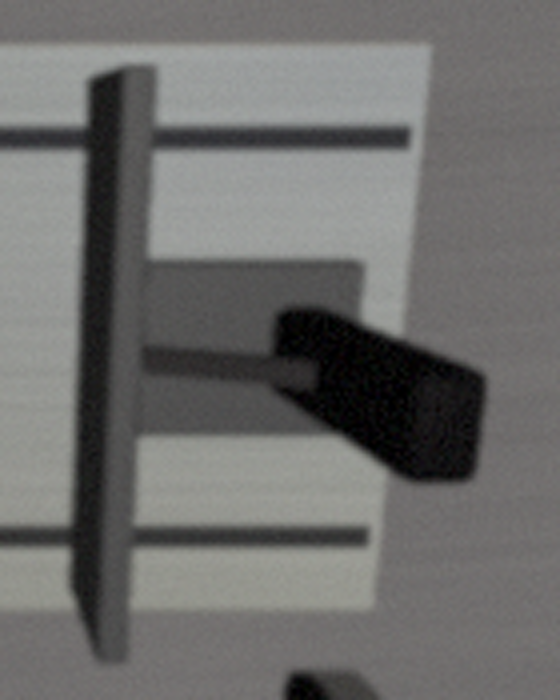

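Run:
```python
from h import *
z=np.load("w3.npz");pose=(z["pos"],z["rot"])
def f(L,o,h,n):
    r=onplane("wrist",[(o[0]+a/4,o[1]+b/4) for a,b in L],h,pose);print(n,(r[:,:2]*1000).round(1).tolist());return r
A=(165,80);B=(340,80)
f([(27,42),(98,700),(132,700)],A,.098,"wall top")
f([(78,60),(155,62),(208,670)],A,.128,"white top")
f([(432,45),(375,610)],B,.008,"plate"); f([(300,44),(480,44),(300,610),(480,610)],A,.008,"plate edges")
f([(124,66),(98,662),(156,67),(128,662)],B,.079,"stop top")
f([(428,365),(485,378),(470,480),(412,478)],B,.139,"handle")
```

```text
wall top [[598.5, -10.5], [412.6, 5.4], [411.8, -4.8]]
white top [[590.6, -34.6], [588.8, -52.7], [432.2, -40.1]]
plate [[578.5, -333.5], [381.2, -319.5]]
plate edges [[600.3, -61.3], [595.8, -120.3], [403.3, -33.3], [398.1, -99.8]]
stop top [[577.4, -220.5], [400.0, -207.0], [576.4, -229.3], [399.3, -216.4]]
handle [[499.5, -282.3], [495.1, -296.3], [469.2, -293.8], [470.9, -279.3]]
```

>>> arm_command(
  steps=[
    [[9,0,-56],0,-1],
    [[9,0,-56],0,-1],
    [[9,0,-56],0,-1],
    [[9,0,-56],0,-1],
    [[9,0,-56],0,-1],
    [[10,0,-56],0,-1],
    [[10,0,-36],-6,-1],
    [[0,0,0],-6,-1],
  ],
)

```text
t: 3.35
position: [0.4618, 0.2262, 0.3013]
eef_rot: [[-0.99, -0.0, 0.138], [-0.138, 0.001, -0.99], [0.0, -1.0, -0.001]]
force: [0.2, -0.8, -0.0]
grip_width: 1.004
```

Run:
```python
from h import *
for i in range(5): s,p,d=snap("wrist","w4")
print(s["t"],s["position"],s["eef_rot"],np.abs(s["joint_vel"]).max())
```

```text
3.55 [0.46267785 0.2234707  0.30128715] [[-9.91802939e-01  2.40279717e-05  1.27776873e-01]
 [-1.27776875e-01 -8.87720362e-05 -9.91802935e-01]
 [-1.24879997e-05 -9.99999996e-01  9.11145855e-05]] 0.7142940572827923
```

View pics/w4.png

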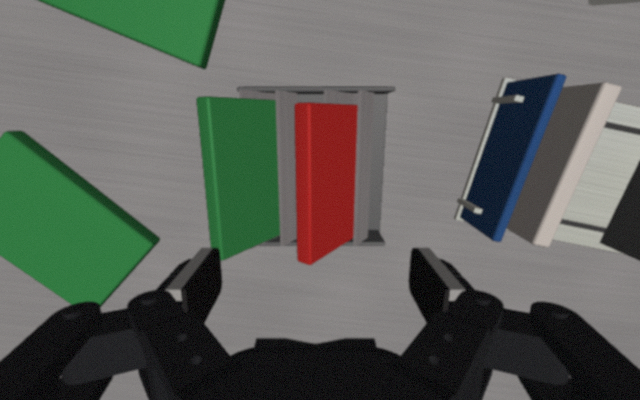

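The drainer is centred at about (310,165). The green board's top edge runs from (200,98) to (215,258), and red's from (297,103) to (303,262). I'll enlarge this.

Run:
```python
from h import *
p=np.load("w4.npz")["p"];crop(p,190,75,400,270,3.8,"pics/w4a.png")
```

```text
(no output)
```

View pics/w4a.png

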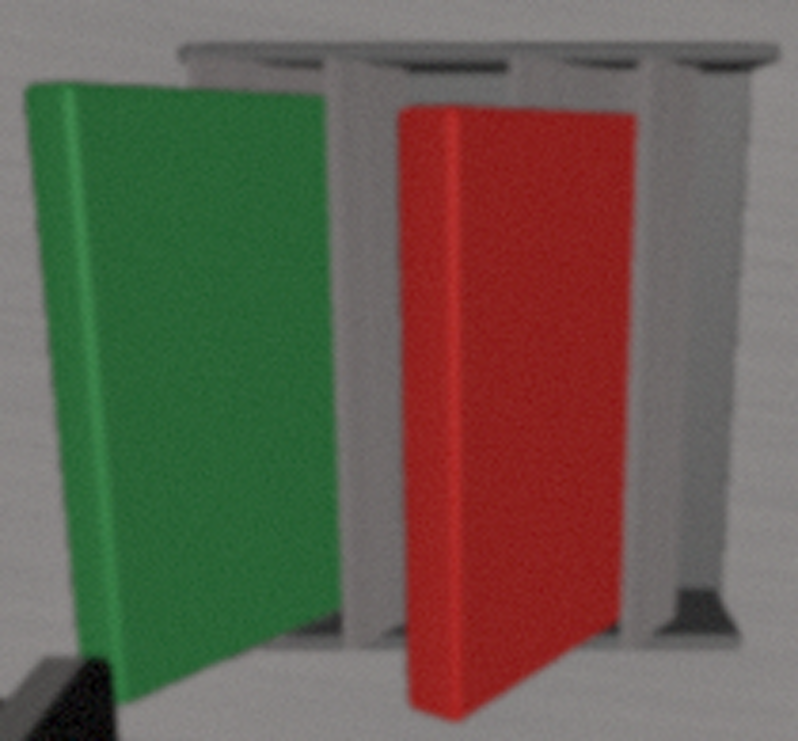

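Run:
```python
from h import *
z=np.load("w4.npz");pose=(z["pos"],z["rot"])
def f(L,h,n):
    r=onplane("wrist",[(190+a/3.8,75+b/3.8) for a,b in L],h,pose);a=np.degrees(np.arctan2(*(r[0]-r[1])[[1,0]]));print(n,(r[:,:2]*1000).round(1).tolist(),"len",np.linalg.norm(r[0]-r[1]).round(4),"ang",a.round(2),"mid",(r.mean(0)*1000).round(1));return r
f([(72,88),(122,700)],.136,"gPu");f([(28,90),(80,665)],.1246,"gPl")
f([(456,108),(460,718)],.136,"rPu");f([(400,110),(410,705)],.1246,"rPl")
f([(182,52),(285,645)],.055,"dr left");f([(775,58),(740,640)],.055,"dr right")
```

```text
gPu [[529.6, 332.4], [366.4, 311.9]] len 0.1644 ang 7.13 mid [448.  322.2 136. ]
gPl [[527.7, 347.1], [370.0, 327.5]] len 0.1589 ang 7.08 mid [448.8 337.3 124.6]
rPu [[537.1, 238.2], [373.0, 216.6]] len 0.1655 ang 7.5 mid [455.1 227.4 136. ]
rPl [[535.1, 252.6], [369.6, 231.1]] len 0.1669 ang 7.4 mid [452.3 241.9 124.6]
dr left [[544.9, 325.6], [352.3, 277.2]] len 0.1985 ang 14.1 mid [448.6 301.4  55. ]
dr right [[566.5, 144.1], [374.8, 118.7]] len 0.1934 ang 7.55 mid [470.7 131.4  55. ]
```

>>> arm_command(
  steps=[
    [[0,0,-49],0,-1],
    [[0,0,-49],0,-1],
    [[0,40,0],0,-1],
    [[0,50,0],0,-1],
    [[0,50,0],0,-1],
    [[0,40,0],0,-1],
    [[0,15,0],0,-0.6],
    [[0,0,0],0,-0.3],
  ],
  grip_force=30,
)

```text
t: 4.6
position: [0.45, 0.3203, 0.106]
eef_rot: [[-0.992, -0.001, 0.128], [-0.128, -0.0, -0.992], [0.001, -1.0, 0.0]]
force: [0.5, 0.5, -0.8]
grip_width: 0.646
```

Run:
```python
from h import *
for i in range(2): s,p,d=snap("wrist","w5")
print(s["t"],s["position"],s["force"],s["grip_width"])
s,p,d=snap("scene","s5");crop(p,310,140,430,240,5,"pics/s5c.png")
```

```text
4.65 [0.45093825 0.32079888 0.10739969] [-0.42782529  0.1483543  -0.22052731] 0.6524435200835181
```

View pics/w5.png

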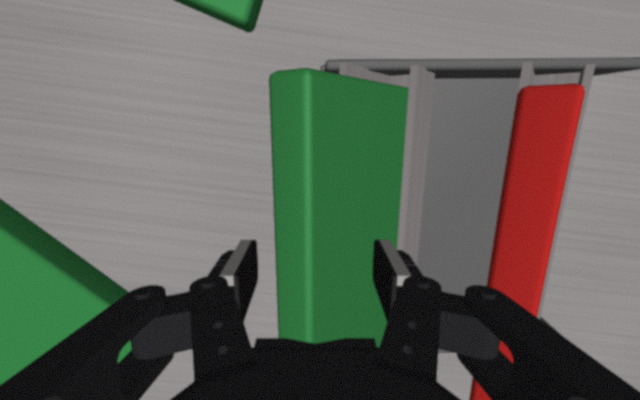

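View pics/s5c.png

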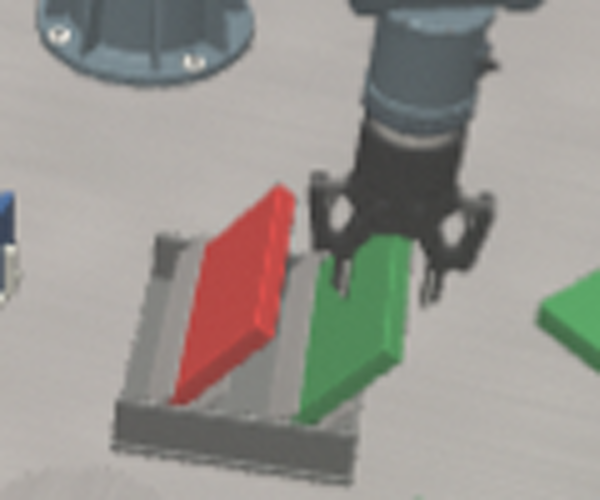

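>>> arm_command(
  steps=[
    [[0,0,0],0,0],
    [[0,0,0],0,0.3],
    [[0,0,0],0,1],
    [[0,0,0],0,1],
    [[0,0,0],0,1],
    [[0,0,0],0,1],
    [[0,0,0],0,1],
    [[0,0,0],0,1],
  ],
  grip_force=30,
)

```text
t: 5.75
position: [0.4509, 0.3213, 0.1081]
eef_rot: [[-0.991, 0.003, 0.13], [-0.13, 0.001, -0.992], [-0.003, -1.0, -0.0]]
force: [-1.9, 0.6, 6.8]
grip_width: 0.383
```

Run:
```python
from h import *
s,p,d=snap("wrist","w6")
print(s["t"],s["position"],s["force"],s["ft_torque"],s["grip_width"]*85)
s,p,d=snap("scene","s6");crop(p,310,140,430,240,5,"pics/s6c.png")
```

```text
5.75 [0.45089769 0.32127717 0.10810441] [-1.92448247  0.64996761  6.81814919] [-4.14380020e-01  1.88900951e-01  3.30335474e-04] 32.56466551815827
```

View pics/w6.png

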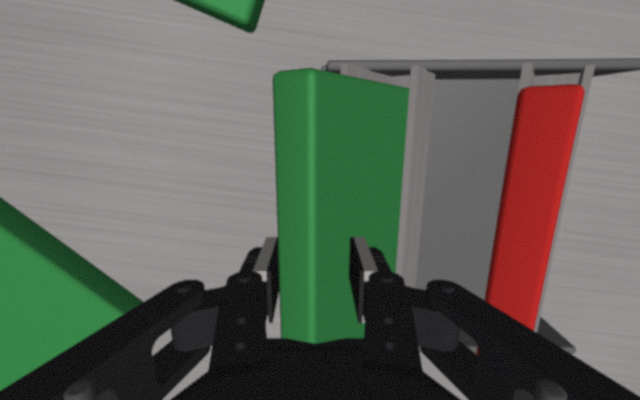

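View pics/s6c.png

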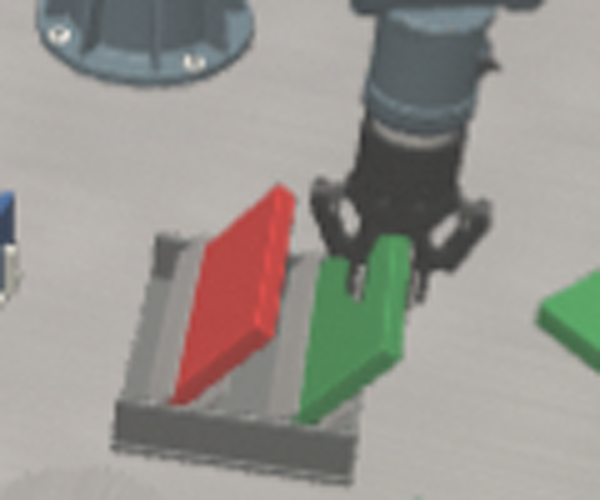

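>>> arm_command(
  steps=[
    [[0,-4.1,-2.9],0,1],
    [[0,-4.1,-2.9],0,1],
    [[0,-4.1,-2.9],0,1],
    [[0,-4.1,-2.9],0,1],
    [[0,-4.1,-2.9],0,1],
    [[0,-4.1,-2.9],0,1],
    [[0,-4.1,-2.9],0,1],
    [[0,-4.1,-2.9],0,1],
  ],
)

```text
t: 6.85
position: [0.4467, 0.3419, 0.1387]
eef_rot: [[-0.992, -0.001, 0.13], [-0.13, -0.004, -0.992], [0.002, -1.0, 0.004]]
force: [0.5, -6.3, -1.9]
grip_width: 0.382
```

Run:
```python
from h import *
s,p,d=snap("wrist","w7")
print(s["t"],s["position"],s["force"],s["ft_torque"],s["grip_width"]*85)
s,p,d=snap("scene","s7");crop(p,310,130,430,240,5,"pics/s7c.png")
```

```text
6.85 [0.44669284 0.34187441 0.13870529] [ 0.47457803 -6.33043979 -1.92128095] [-1.73956436 -0.29339811 -0.01926764] 32.44517570669353
```

View pics/w7.png

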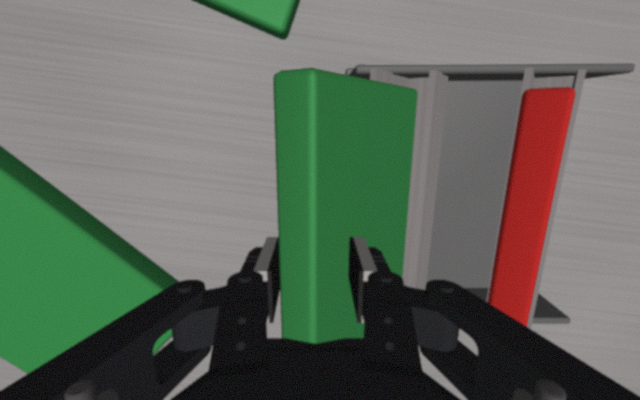

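View pics/s7c.png

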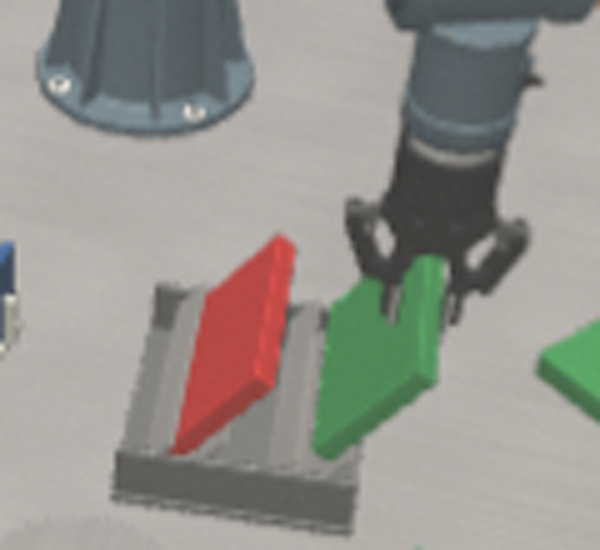

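>>> arm_command(
  steps=[
    [[0,-5,-3.5],0,1],
    [[0,-5,-3.5],0,1],
    [[0,-5,-3.5],0,1],
    [[0,-5,-3.5],0,1],
    [[0,-5,-3.5],0,1],
    [[0,-5,-3.5],0,1],
    [[0,-5,-3.5],0,1],
    [[0,-5,-3.5],0,1],
  ],
)

```text
t: 7.95
position: [0.4431, 0.3718, 0.1792]
eef_rot: [[-0.992, -0.0, 0.13], [-0.13, -0.0, -0.992], [0.0, -1.0, 0.0]]
force: [-1.0, -0.3, -3.2]
grip_width: 0.225
```

Run:
```python
from h import *
s,p,d=snap("wrist","w8")
print(s["t"],s["position"],s["force"],s["ft_torque"],s["grip_width"]*85)
s,p,d=snap("scene","s8");crop(p,310,120,430,240,5,"pics/s8c.png")
```

```text
7.95 [0.44311938 0.37180148 0.17924425] [-0.96769996 -0.26163454 -3.23833575] [-0.00939142  0.02408978  0.03816731] 19.10754531172686
```

View pics/w8.png

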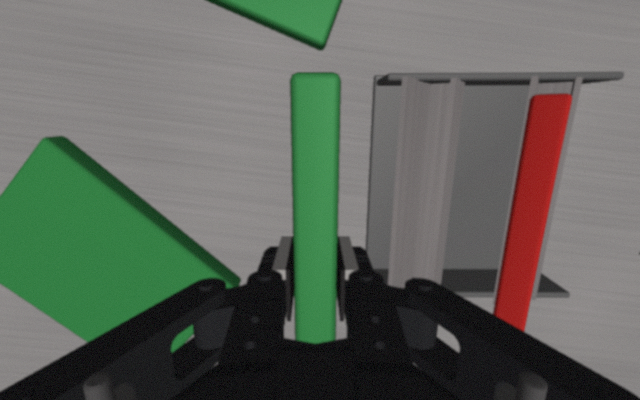

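View pics/s8c.png

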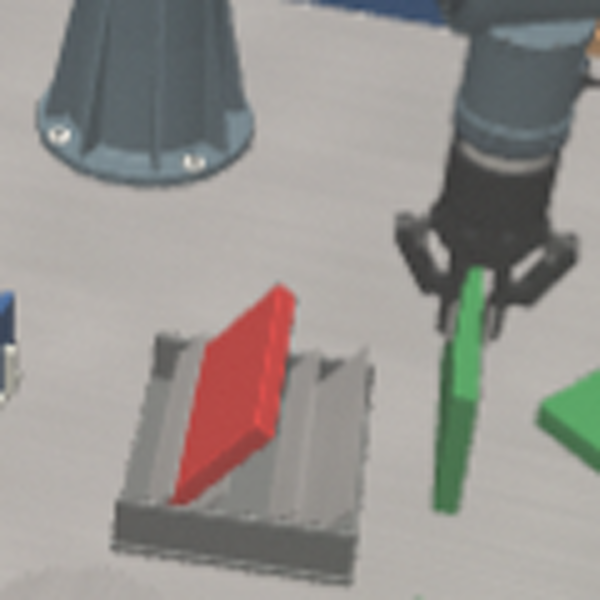

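Run:
```python
from h import *
p=np.load("w8.npz")["p"];crop(p,250,50,390,250,3,"pics/w8a.png")
z=np.load("w8.npz");d=z["d"];pose=(z["pos"],z["rot"]);W=cloud("wrist",d,pose)
for v in (90,120,150,200,240,290):print(v,W[v,315].round(4),W[v,300].round(4),W[v,330].round(4))
```

```text
90 [0.5174 0.3819 0.1951] [0.5167 0.3876 0.1945] [0.5182 0.3762 0.1934]
120 [0.5064 0.3805 0.1942] [0.5056 0.3863 0.1955] [0.5071 0.3745 0.1932]
150 [0.4946 0.3789 0.1935] [0.494  0.3849 0.1951] [0.4954 0.3729 0.1934]
200 [0.474  0.3762 0.1946] [0.4729 0.3825 0.1934] [0.4747 0.3699 0.1941]
240 [0.456  0.3739 0.1944] [0.4553 0.3804 0.1947] [0.4564 0.3672 0.1932]
290 [0.432  0.3707 0.1949] [0.4306 0.3775 0.1942] [0.4321 0.3638 0.1935]
```

View pics/w8a.png

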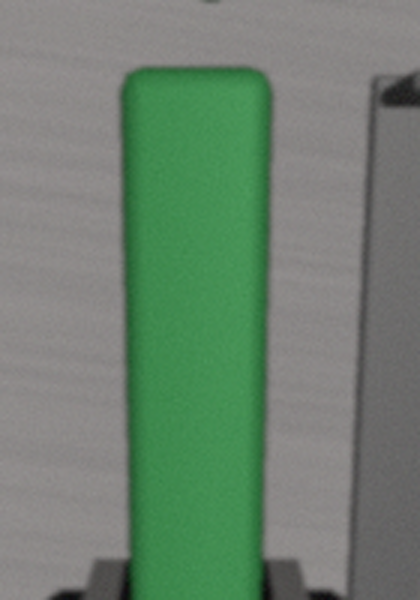

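Run:
```python
from h import *
z=np.load("w8.npz");pose=(z["pos"],z["rot"])
r=onplane("wrist",[(250+197/3,50+68/3)],.1942,pose)
print(r, (r-pose[0])@pose[1])
# targets
y=np.array([.0776,.997]);x=np.array([.997,-.0776]);w=np.array([.5045,-.0135])
for s in (.072,.122): print(s,w-y*s)
for yy in(.3718,):
  pass
```

```text
[[0.52361472 0.38246466 0.1942    ]] [[-0.08119399 -0.01497998 -0.0001229 ]]
0.072 [ 0.4989128 -0.085284 ]
0.122 [ 0.4950328 -0.135134 ]
```

>>> arm_command(
  steps=[
    [[0,-35,0],0,1],
    [[0,-50,0],0,1],
    [[0,-35,25],0,1],
    [[0,0,55],0,1],
    [[0,0,56],0,1],
    [[0,0,56],0,1],
    [[0,0,56],0,1],
    [[0,0,56],0,1],
  ],
  grip_force=60,
)

```text
t: 9.05
position: [0.4826, 0.0683, 0.2991]
eef_rot: [[-0.992, 0.0, 0.13], [-0.13, -0.0, -0.992], [-0.0, -1.0, 0.0]]
force: [0.1, -0.1, -1.9]
grip_width: 0.209
```

>>> arm_command(
  steps=[
    [[0,0,56],0,1],
    [[0,0,56],0,1],
    [[0,0,45],0,1],
    [[0,0,0],6,1],
    [[0,0,0],5.9,1],
    [[0,0,0],0,1],
    [[0,0,0],0,1],
    [[0,0,0],0,1],
  ],
)

```text
t: 10.05
position: [0.5031, -0.0854, 0.2991]
eef_rot: [[-0.997, 0.0, -0.076], [0.076, -0.0, -0.997], [-0.0, -1.0, 0.0]]
force: [-0.2, -0.2, -2.8]
grip_width: 0.208
```

Run:
```python
from h import *
s,p,d=snap("wrist","w9")
print(s["t"],s["position"],s["eef_rot"].round(4).tolist(),s["force"],s["grip_width"]*85,s["joint_positions"])
z=np.load("w9.npz");d=z["d"];pose=(z["pos"],z["rot"]);W=cloud("wrist",d,pose);print([W[v,315].round(4).tolist() for v in (90,200,290)])
```

```text
10.05 [ 0.50306993 -0.08539971  0.29908633] [[-0.9971, 0.0, -0.0761], [0.0761, -0.0, -0.9971], [-0.0, -1.0, 0.0]] [-0.24654193 -0.20688351 -2.80179346] 17.65086959356283 [-2.29822747e+01 -1.00520599e+00  9.64059969e+01  1.15881820e-04
  8.45988430e+01  7.13850037e+01]
[[0.5778, -0.0909, 0.3132], [0.534, -0.0875, 0.3138], [0.4917, -0.0843, 0.3146]]
```

View pics/w9.png

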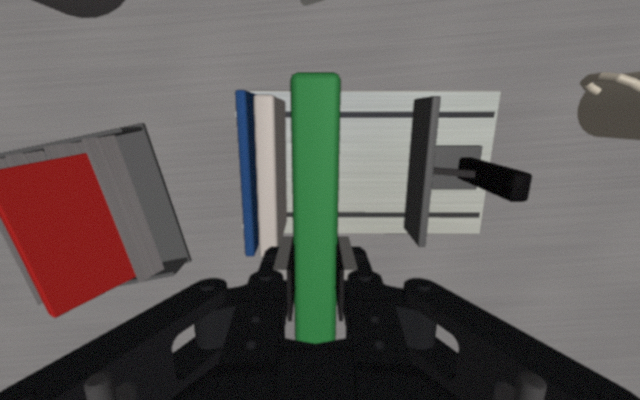

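>>> arm_command(
  steps=[
    [[0,35,0],0,1],
    [[0,45,0],0,1],
    [[0,40,0],0,1],
    [[0,30,0],0,1],
    [[0,20,0],0,1],
    [[0,10,0],0,1],
    [[0,0,0],0,1],
    [[0,0,0],0,1],
  ],
)

```text
t: 11.1
position: [0.5039, -0.0859, 0.1201]
eef_rot: [[-0.997, 0.002, -0.077], [0.077, -0.001, -0.997], [-0.002, -1.0, 0.001]]
force: [0.8, 0.2, -1.6]
grip_width: 0.211
```

Run:
```python
from h import *
s,p,d=snap("wrist","w10")
print(s["t"],s["position"],s["force"],s["ft_torque"],s["grip_width"]*85)
s,p,d=snap("scene","s10");crop(p,210,120,350,230,5,"pics/s10c.png")
```

```text
11.1 [ 0.50388729 -0.08590062  0.12013779] [ 0.81066408  0.1926553  -1.55137227] [-0.00709008  0.01128246 -0.01331811] 17.960160172874097
```

View pics/w10.png

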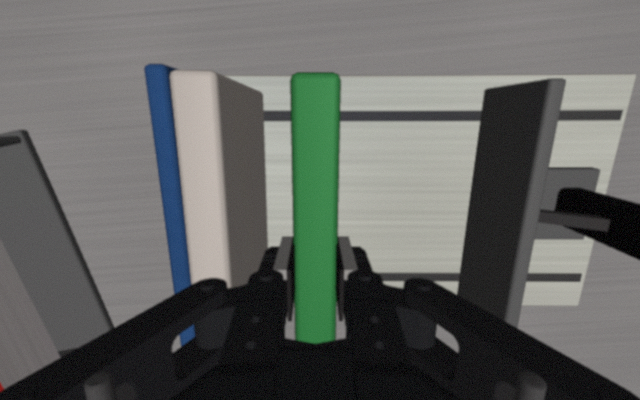

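View pics/s10c.png

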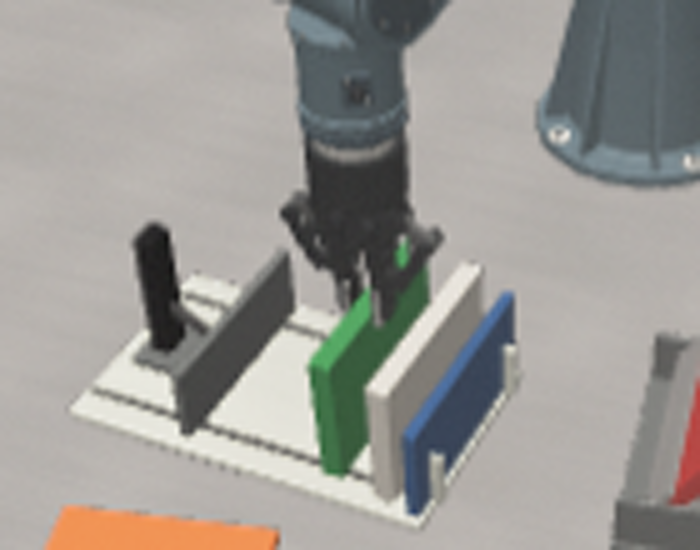

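>>> arm_command(
  steps=[
    [[0,3,0],0,1],
    [[0,2,0],0,1],
    [[0,1,0],0,1],
    [[0,1,0],0,1],
    [[0,0.5,0],0,1],
    [[0,0,0],0,1],
    [[0,0,0],0,1],
    [[0,0,0],0,1],
  ],
)

```text
t: 12.2
position: [0.5031, -0.0856, 0.1134]
eef_rot: [[-0.997, -0.0, -0.077], [0.077, -0.0, -0.997], [0.0, -1.0, 0.0]]
force: [-8.2, 2.4, 15.0]
grip_width: 0.215
```

Run:
```python
from h import *
s,p,d=snap("wrist","w11")
print(s["t"],s["position"],s["force"],s["ft_torque"],s["grip_width"]*85)
```

```text
12.2 [ 0.50307131 -0.08563402  0.11336597] [-8.1541611   2.41500317 14.95705288] [0.41973898 1.27037233 0.04152872] 18.27917088203508
```

>>> arm_command(
  steps=[
    [[0,0,0],0,0.5],
    [[0,0,0],0,0.3],
    [[0,0,0],0,0.2],
    [[0,0,0],0,0.2],
    [[0,-20,0],0,0.2],
    [[0,-45,0],0,0],
    [[0,-60,0],0,-0.5],
    [[0,-60,0],0,-1],
  ],
)

```text
t: 13.25
position: [0.5028, -0.0855, 0.2981]
eef_rot: [[-0.997, -0.0, -0.078], [0.078, 0.0, -0.997], [0.0, -1.0, -0.0]]
force: [0.8, -0.7, -0.0]
grip_width: 0.902
```

Run:
```python
from h import *
for i in range(3): s,p,d=snap("wrist","w12")
print(s["t"],s["position"],s["eef_rot"].round(4).tolist(),s["force"],s["grip_width"]*85)
crop(p,200,70,330,250,3.3,"pics/w12a.png")
```

```text
13.35 [ 0.50648724 -0.08692231  0.30455082] [[-0.9969, 0.0125, -0.0774], [0.0774, -0.0053, -0.997], [-0.0129, -0.9999, 0.0043]] [ 1.02712439 -0.02406247 -0.19157825] 85.21584340111302
```

View pics/w12.png

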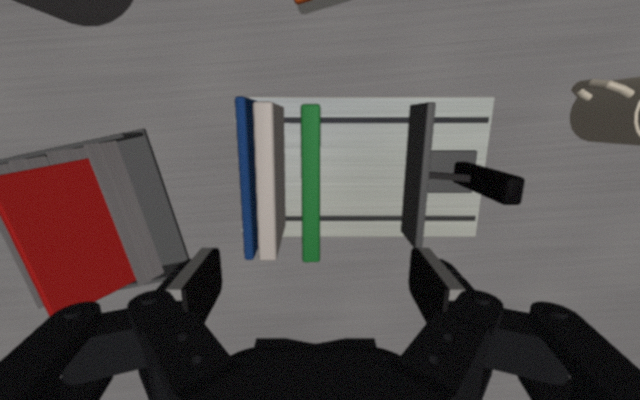

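View pics/w12a.png

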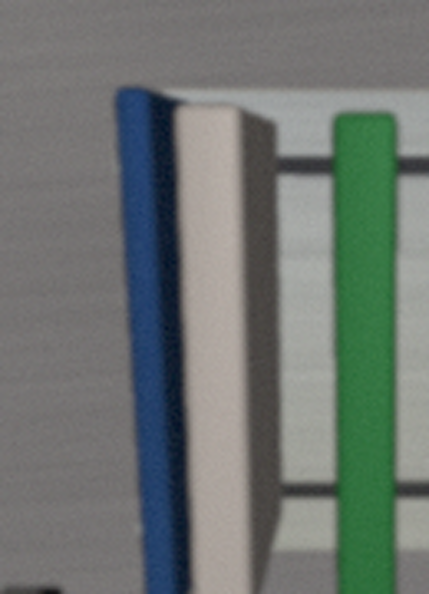

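Run:
```python
from h import *
z=np.load("w12.npz");pose=(z["pos"],z["rot"])
y=np.array([.0776,.997]);x=np.array([.997,-.0776]);w=np.array([.5045,-.0135])
for n,uv,h in [("green",[(200+365/3.3,70+113/3.3),(311,262)],.128),("white",[(200+210/3.3,70+104/3.3),(267,259.5)],.128),("wall",[(200+135/3.3,70+88/3.3),(249,258)],.098)]:
    r=onplane("wrist",uv,h,pose)[:,:2]-w;print(n,(r@x*1000).round(1),(r@y*1000).round(1))
```

```text
green [ 85.2 -82.7] [-69.2 -69.1]
white [ 87.7 -79.6] [-23.4 -20.3]
wall [ 94.  -91.7] [5.  6.2]
```

>>> arm_command(
  steps=[
    [[12,0,-40],0,-1],
    [[12,0,-56],0,-1],
    [[12,0,-56],0,-1],
    [[12,0,-56],0,-1],
    [[12,0,-56],0,-1],
    [[12,0,-42],0,-1],
    [[0,0,0],-5.9,-1],
    [[0,0,0],-5.8,-1],
  ],
)

```text
t: 14.4
position: [0.4539, 0.2257, 0.2946]
eef_rot: [[-0.991, -0.003, 0.131], [-0.131, -0.001, -0.991], [0.003, -1.0, 0.0]]
force: [-0.4, -0.1, -0.4]
grip_width: 0.998
```

Run:
```python
from h import *
for i in range(6): s,p,d=snap("wrist","w13")
print(s["t"],s["position"],s["eef_rot"].round(4).tolist(),s["force"],np.abs(s["joint_vel"]).max())
crop(p,200,50,400,260,3,"pics/w13a.png")
```

```text
14.65 [0.45475507 0.22483758 0.29567716] [[-0.9923, -0.0014, 0.1239], [-0.1239, -0.0003, -0.9923], [0.0015, -1.0, 0.0001]] [ 0.27395718  0.03937682 -0.87472624] 0.342435017503865
```

View pics/w13a.png

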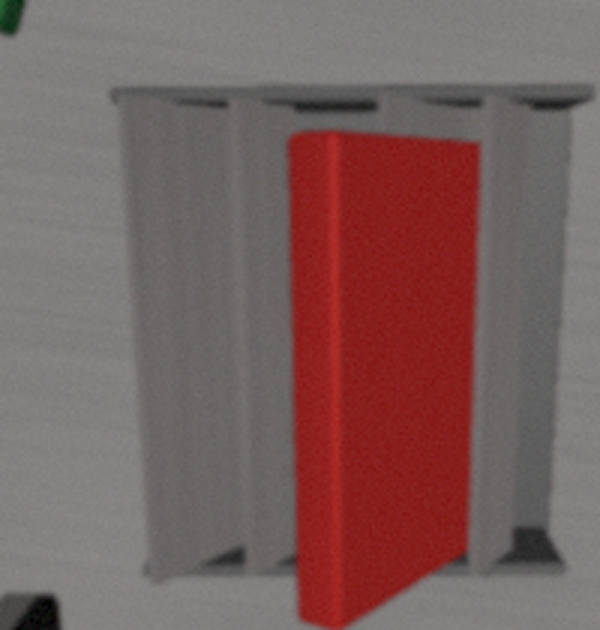

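Run:
```python
from h import *
z=np.load("w13.npz");pose=(z["pos"],z["rot"])
for uv,h in [([(335,133),(342,628)],.136),([(291,136),(300,618)],.1246)]:
    r=onplane("wrist",[(200+a/3,50+b/3) for a,b in uv],h,pose);print((r*1000).round(1).tolist(),(r.mean(0)*1000).round(1),np.degrees(np.arctan2(*(r[0]-r[1])[[1,0]])), ((r.mean(0)-pose[0])@pose[1]*1000).round(1))
```

```text
[[536.9, 238.6, 136.0], [373.3, 216.1, 136.0]] [455.1 227.4 136. ] 7.823501097609091 [ -0.9 159.7  -2.5]
[[534.9, 252.5, 124.6], [369.8, 231.1, 124.6]] [452.3 241.8 124.6] 7.381239607148885 [  0.  171.1 -17.2]
```

>>> arm_command(
  steps=[
    [[0,35,0],0,-1],
    [[0,48,0],0,-1],
    [[0,48,0],0,-1],
    [[0,38,0],0,-1],
    [[0,19,0],0,-0.6],
    [[0,0,0],0,-0.2],
    [[0,0,0],0,0.2],
    [[0,0,0],0,1],
  ],
  grip_force=30,
)

```text
t: 15.7
position: [0.4561, 0.2254, 0.1103]
eef_rot: [[-0.992, 0.002, 0.126], [-0.126, 0.001, -0.992], [-0.003, -1.0, -0.0]]
force: [-2.1, 0.8, 4.7]
grip_width: 0.37
```

>>> arm_command(
  steps=[
    [[0,0,0],0,1],
    [[0,0,0],0,1],
    [[0,0,0],0,1],
    [[0,0,0],0,1],
    [[0,-4.1,-2.9],0,1],
    [[0,-4.1,-2.9],0,1],
    [[0,-4.1,-2.9],0,1],
    [[0,-4.1,-2.9],0,1],
  ],
)

```text
t: 16.7
position: [0.4536, 0.2351, 0.125]
eef_rot: [[-0.992, -0.0, 0.126], [-0.126, -0.003, -0.992], [0.0, -1.0, 0.003]]
force: [0.6, -5.9, -1.5]
grip_width: 0.369
```

Run:
```python
from h import *
s,p,d=snap("wrist","w14")
print(s["t"],s["position"],s["force"],s["ft_torque"],s["grip_width"]*85)
```

```text
16.7 [0.45361071 0.23511003 0.12499945] [ 0.64069771 -5.92804977 -1.54230808] [-1.58339364 -0.20817575 -0.05293862] 31.333103372434035
```

View pics/w14.png

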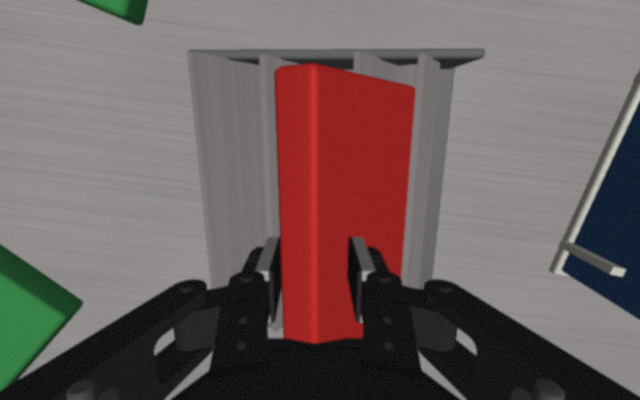

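>>> arm_command(
  steps=[
    [[0,-5,-3.5],0,1],
    [[0,-5,-3.5],0,1],
    [[0,-5,-3.5],0,1],
    [[0,-8,-3],0,1],
    [[0,-10,-2],0,1],
    [[0,-12,0],0,1],
    [[0,-12,0],0,1],
    [[0,-12,0],0,1],
  ],
)

```text
t: 17.75
position: [0.4515, 0.2523, 0.1948]
eef_rot: [[-0.992, -0.0, 0.126], [-0.126, 0.001, -0.992], [-0.0, -1.0, -0.001]]
force: [-0.2, -0.4, -4.2]
grip_width: 0.221
```

Run:
```python
from h import *
s,p,d=snap("wrist","w15")
print(s["t"],s["position"],s["force"],s["ft_torque"],s["grip_width"]*85)
s,p,d=snap("scene","s15");crop(p,310,120,430,240,5,"pics/s15c.png")
```

```text
17.75 [0.45149705 0.25229816 0.19475459] [-0.15340681 -0.39488161 -4.24511759] [-0.02933208 -0.00908031 -0.03453911] 18.815738593268275
```

View pics/s15c.png

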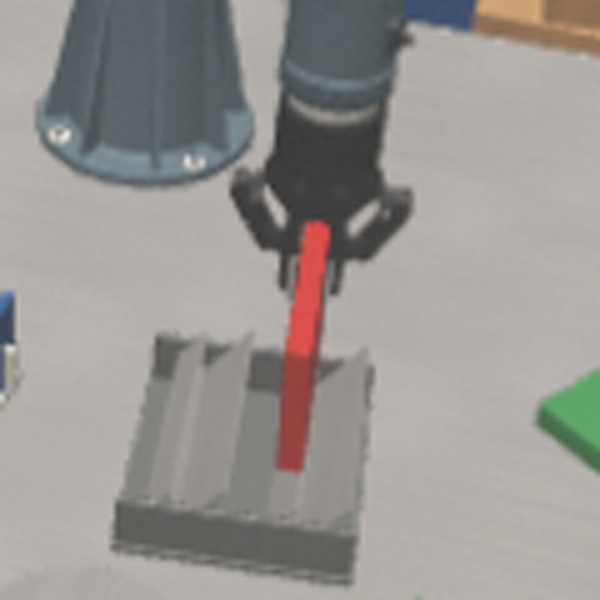

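Red is vertical in the grip. Next I'll lift it 110 mm and measure it in the hand.

>>> arm_command(
  steps=[
    [[0,-15,0],0,1],
    [[0,-35,0],0,1],
    [[0,-40,0],0,1],
    [[0,-14,0],0,1],
    [[0,0,0],0,1],
    [[0,0,0],0,1],
    [[0,0,0],0,1],
    [[0,0,0],0,1],
  ],
  grip_force=60,
)

```text
t: 18.85
position: [0.4513, 0.2518, 0.2969]
eef_rot: [[-0.992, -0.002, 0.126], [-0.126, -0.001, -0.992], [0.002, -1.0, 0.0]]
force: [0.0, -0.2, -3.7]
grip_width: 0.213
```

Run:
```python
from h import *
s,p,d=snap("wrist","w16")
print(s["t"],s["position"],s["eef_rot"].round(4).tolist(),s["force"],s["grip_width"]*85)
z=np.load("w16.npz");pose=(z["pos"],z["rot"]);W=cloud("wrist",d,pose);h=np.median(W[90:280,308:322,2]);print(h,[W[v,315].round(4).tolist() for v in (90,200,290)])
m=(p[:,315,0].astype(int)>p[:,315,1]+60);v0=np.nonzero(m)[0][:3];print(v0)
r=onplane("wrist",[(315,v0[0])],h,pose);print((r-pose[0])@pose[1])
q=np.load("w8.npz")["p"];print(np.nonzero(q[:,315,1].astype(int)>q[:,315,0]+40)[0][:60])
```

```text
18.85 [0.45125493 0.25182117 0.29694285] [[-0.992, -0.0018, 0.1262], [-0.1262, -0.0005, -0.992], [0.0018, -1.0, 0.0003]] [ 3.04365804e-03 -1.69461838e-01 -3.73022879e+00] 18.065966582962087
nan [[0.5258, 0.2617, 0.3091], [0.4819, 0.2561, 0.3111], [0.4397, 0.2507, 0.3119]]
[68 69 70]
[[nan nan nan]]
[ 0  1  2  3  4  5  6  7  8  9 10 11 12 13 14 15 16 17 18 19 20 21 22 23
 24 25 26 27 28 29 30 31 32 33 34 35 36 37 38 39 40 41 42 43 73 74 75 76
 77 78 79 80 81 82 83 84 85 86 87 88]
```

View pics/w16.png

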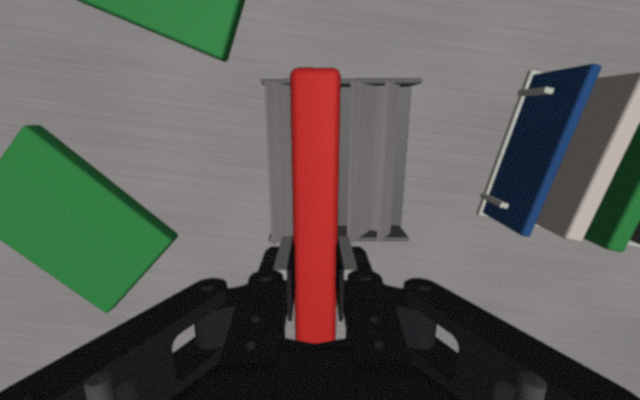

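Run:
```python
from h import *
z=np.load("w16.npz");pose=(z["pos"],z["rot"])
r=onplane("wrist",[(315,68)],.3105,pose);a=((r-pose[0])@pose[1])[0];print(a)
off=a[0]+.085; y=np.array([.0776,.997]);x=np.array([.997,-.0776]);w=np.array([.5045,-.0135])
t=w-y*.122+x*off;print("off",off,"tcp",t)
d=np.r_[t,pose[0][2]]-pose[0];print((d@pose[1]*1000).round(1), np.degrees(np.arctan2(pose[1][1,2],pose[1][0,2])))
```

```text
[-0.08299838 -0.01370852 -0.00037476]
off 0.002001624250823647 tcp [ 0.49702842 -0.13528933]
[3.400e+00 1.000e-01 3.898e+02] -82.75062096636809
```

>>> arm_command(
  steps=[
    [[0,0,50],0,1],
    [[0,0,60],0,1],
    [[0,0,60],0,1],
    [[0,0,60],0,1],
    [[0,0,60],0,1],
    [[1,0,60],0,1],
    [[2,0,40],0,1],
    [[0,0,0],5.7,1],
  ],
)

```text
t: 19.9
position: [0.4978, -0.1385, 0.2976]
eef_rot: [[-1.0, -0.001, 0.02], [-0.02, -0.001, -1.0], [0.001, -1.0, 0.001]]
force: [-1.0, -0.0, -3.3]
grip_width: 0.211
```

>>> arm_command(
  steps=[
    [[0,0,0],6,1],
    [[0,0,0],0,1],
    [[0,35,0],0,1],
    [[0,45,0],0,1],
    [[0,40,0],0,1],
    [[0,30,0],0,1],
    [[0,15,0],0,1],
    [[0,10,0],0,1],
  ],
)

```text
t: 20.9
position: [0.4982, -0.1354, 0.1228]
eef_rot: [[-0.997, 0.0, -0.076], [0.076, -0.0, -0.997], [-0.0, -1.0, 0.0]]
force: [0.8, -0.8, -2.0]
grip_width: 0.212
```

Run:
```python
from h import *
for i in range(3):s,p,d=snap("wrist","w17")
print(s["t"],s["position"],s["eef_rot"].round(4).tolist(),s["force"],s["grip_width"]*85)
```

```text
21.0 [ 0.49783625 -0.13524501  0.12274356] [[-0.997, -0.0004, -0.0769], [0.0769, 0.0002, -0.997], [0.0005, -1.0, -0.0002]] [-0.1633739   0.42043954 -2.72458971] 18.100997019764314
```

View pics/w17.png

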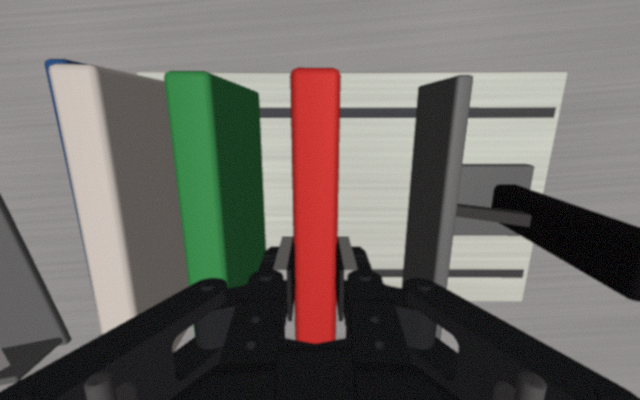

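>>> arm_command(
  steps=[
    [[0,3,0],0,1],
    [[0,3,0],0,1],
    [[0,1,0],0,1],
    [[0,1,0],0,1],
    [[0,1,0],0,1],
    [[0,0.5,0],0,1],
    [[0,0,0],0,1],
    [[0,0,0],0,1],
  ],
)

```text
t: 22.05
position: [0.498, -0.1354, 0.1143]
eef_rot: [[-0.997, 0.0, -0.077], [0.077, -0.0, -0.997], [-0.0, -1.0, 0.0]]
force: [-4.0, 1.0, 5.5]
grip_width: 0.217
```

Run:
```python
from h import *
s,p,d=snap("wrist","w18")
print(s["t"],s["position"],s["force"],s["ft_torque"],s["grip_width"]*85)
```

```text
22.05 [ 0.49795736 -0.13542766  0.11426914] [-4.03873329  0.95171242  5.5340838 ] [ 0.31297685  0.65917437 -0.04851104] 18.453481276279238
```

Contact is made, so I'll release, lift and look.

>>> arm_command(
  steps=[
    [[0,0,0],0,0.5],
    [[0,0,0],0,0.3],
    [[0,0,0],0,0.2],
    [[0,0,0],0,0.2],
    [[0,-20,0],0,0.2],
    [[0,-45,0],0,0],
    [[0,-60,0],0,-0.5],
    [[0,-45,0],0,-0.5],
  ],
)

```text
t: 23.1
position: [0.4983, -0.1355, 0.2862]
eef_rot: [[-0.997, 0.002, -0.078], [0.078, -0.001, -0.997], [-0.002, -1.0, 0.001]]
force: [1.0, -0.7, 0.2]
grip_width: 0.753
```

Run:
```python
from h import *
for i in range(5): s,p,d=snap("wrist","w19")
print(s["t"],s["position"],s["eef_rot"].round(4).tolist(),s["force"],s["grip_width"]*85)
crop(p,180,70,500,260,2.5,"pics/w19a.png")
```

```text
23.3 [ 0.49823057 -0.1354886   0.28423145] [[-0.997, 0.0019, -0.0776], [0.0776, -0.001, -0.997], [-0.0019, -1.0, 0.0008]] [-0.28260024 -0.00750487 -0.30898562] 63.63599295738845
```

View pics/w19a.png

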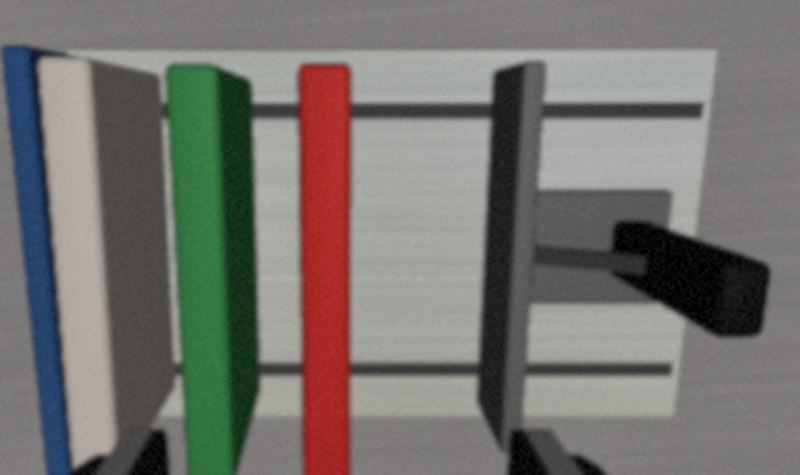

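Run:
```python
from h import *
z=np.load("w19.npz");pose=(z["pos"],z["rot"]);p=z["p"]
y=np.array([.0776,.997]);x=np.array([.997,-.0776]);w=np.array([.5045,-.0135])
def g(uv): return [(180+a/2.5,70+b/2.5) for a,b in uv]
for n,uv,h in [("red",[(325,64)],.128),("green",[(193,65)],.128),("white",[(65,57)],.128),("wall",[(20,46)],.098),("stop",[(530,62)],.079),("plate",[(715,51),(675,415)],.008),("handle",[(735,262),(768,268),(760,333),(720,333)],.139)]:
    W=onplane("wrist",g(uv),h,pose)[:,:2];r=W-w;print(n,(r@x*1000).round(1),(r@y*1000).round(1),(W.mean(0)*1000).round(1))
s=manip.read_camera("wrist")
crop(p,150,200,500,300,2,"pics/w19b.png")
```

```text
red [85.6] [-117.4] [ 580.7 -137.2]
green [85.2] [-69.6] [584.1 -89.5]
white [87.8] [-23.6] [590.2 -43.8]
wall [93.8] [3.6] [598.3 -17.1]
stop [89.1] [-203.] [ 577.5 -222.8]
plate [ 98.1 -98.2] [-312.2 -314.5] [ 480.1 -325.9]
handle [ 14.9  12.6 -12.5 -12.5] [-269.6 -282.1 -282.7 -267.6] [ 483.7 -288.2]
```

View pics/w19b.png

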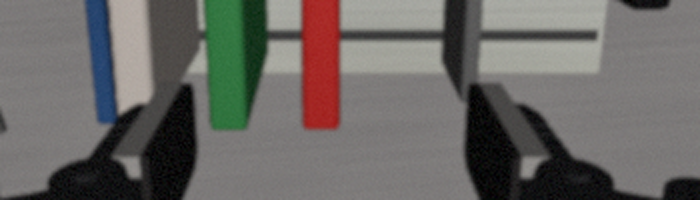

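>>> arm_command(
  steps=[
    [[1,0,45],0,-0.5],
    [[1,0,60],0,-0.5],
    [[1,0,49],0,-0.5],
    [[0,35,0],0,-0.5],
    [[0,50,0],0,-0.5],
    [[0,50,0],0,-0.5],
    [[0,25,0],0,-0.5],
    [[0,12,0],0,-0.5],
  ],
  grip_force=40,
)

```text
t: 24.4
position: [0.4811, -0.287, 0.1079]
eef_rot: [[-0.997, -0.004, -0.078], [0.078, 0.004, -0.997], [0.005, -1.0, -0.004]]
force: [-0.2, -0.2, -0.1]
grip_width: 0.755
```

Run:
```python
from h import *
for i in range(2): s,p,d=snap("wrist","w20")
print(s["t"],s["position"],s["eef_rot"].round(4).tolist(),s["force"],s["grip_width"]*85)
```

```text
24.45 [ 0.48113154 -0.28705697  0.1076492 ] [[-0.997, -0.0044, -0.0778], [0.0778, 0.0041, -0.997], [0.0047, -1.0, -0.0038]] [-0.04450289  0.03597281 -0.46292929] 63.75719796579341
```

View pics/w20.png

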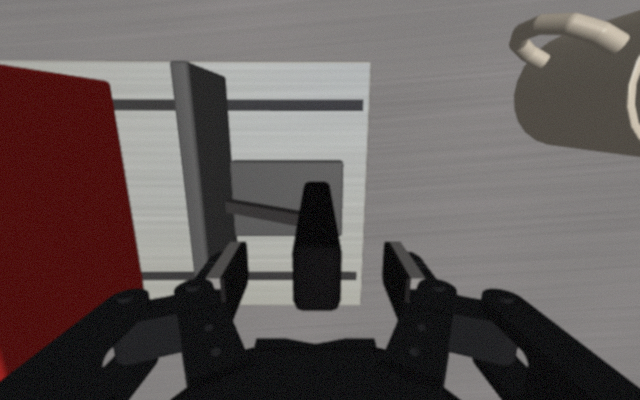

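Handle is centred between the pads. Close.

>>> arm_command(
  steps=[
    [[0,0,0],0,0],
    [[0,0,0],0,0.3],
    [[0,0,0],0,1],
    [[0,0,0],0,1],
    [[0,0,0],0,1],
    [[0,0,0],0,1],
    [[0,0,0],0,1],
    [[0,0,0],0,1],
  ],
)

```text
t: 25.5
position: [0.4835, -0.289, 0.1128]
eef_rot: [[-0.997, 0.001, -0.078], [0.078, -0.001, -0.997], [-0.002, -1.0, 0.001]]
force: [-1.8, 1.8, 5.6]
grip_width: 0.224
```

Run:
```python
from h import *
s,p,d=snap("wrist","w21")
print(s["t"],s["position"],s["eef_rot"].round(4).tolist(),s["force"],s["grip_width"]*85)
y=np.array([.0776,.997]);x=np.array([.997,-.0776]);w=np.array([.5045,-.0135]);r=np.array(s["position"])[:2]-w;print(r@x,r@y)
```

```text
25.5 [ 0.48354721 -0.28904216  0.11278144] [[-0.997, 0.0015, -0.0776], [0.0776, -0.0012, -0.997], [-0.0016, -1.0, 0.0011]] [-1.82878468  1.82751423  5.64927417] 19.03171931437481
0.0004921359510105267 -0.27634147495733796
```

>>> arm_command(
  steps=[
    [[0,0,-10],0,1],
    [[0,0,-15],0,1],
    [[0,0,-15],0,1],
    [[0,0,-12],0,1],
    [[0,0,-8],0,1],
    [[0,0,-6],0,1],
    [[0,0,-6],0,1],
    [[0,0,-6],0,1],
  ],
)

```text
t: 26.55
position: [0.4896, -0.2118, 0.1128]
eef_rot: [[-0.997, 0.002, -0.078], [0.078, -0.003, -0.997], [-0.002, -1.0, 0.003]]
force: [-1.8, -4.5, 6.3]
grip_width: 0.23
```

Run:
```python
from h import *
s,p,d=snap("wrist","w22")
print(s["t"],s["position"],s["force"],s["grip_width"]*85)
y=np.array([.0776,.997]);x=np.array([.997,-.0776]);w=np.array([.5045,-.0135]);r=np.array(s["position"])[:2]-w;print(r@x,r@y)
```

```text
26.55 [ 0.48963486 -0.21180379  0.11283346] [-1.78373746 -4.49910944  6.28557202] 19.51384282395695
0.0005678333244067547 -0.19886241496080434
```

View pics/w22.png

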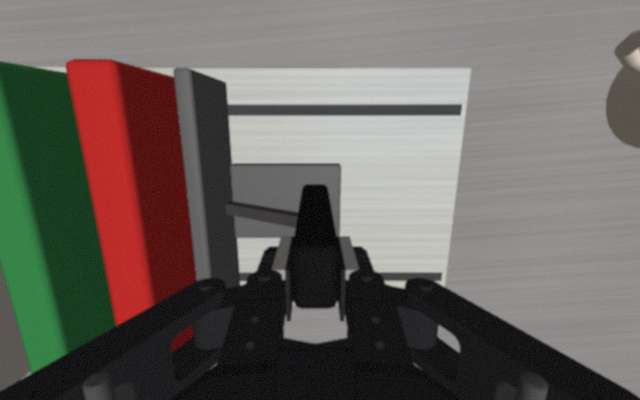

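>>> arm_command(
  steps=[
    [[0,0,-5],0,1],
    [[0,0,-5],0,1],
    [[0,0,-5],0,1],
    [[0,0,-5],0,1],
    [[0,0,-5],0,1],
    [[0,0,-5],0,1],
    [[0,0,-5],0,1],
    [[0,0,-5],0,1],
  ],
)

```text
t: 27.6
position: [0.4927, -0.1723, 0.1128]
eef_rot: [[-0.997, 0.002, -0.078], [0.078, -0.003, -0.997], [-0.002, -1.0, 0.003]]
force: [-1.7, -6.2, 5.8]
grip_width: 0.226
```

Run:
```python
from h import *
s,p,d=snap("wrist","w23")
print(s["t"],s["position"],s["force"],s["ft_torque"],s["grip_width"]*85)
y=np.array([.0776,.997]);x=np.array([.997,-.0776]);w=np.array([.5045,-.0135]);r=np.array(s["position"])[:2]-w;print(r@x,r@y)
s,p,d=snap("scene","s23");crop(p,210,120,350,230,5,"pics/s23c.png")
```

```text
27.6 [ 0.49271693 -0.17232105  0.11283788] [-1.73866436 -6.19024213  5.78498721] [-0.6254782   0.35007891  0.00954772] 19.227735792731053
0.0005767905752087667 -0.15925895534789428
```

View pics/s23c.png

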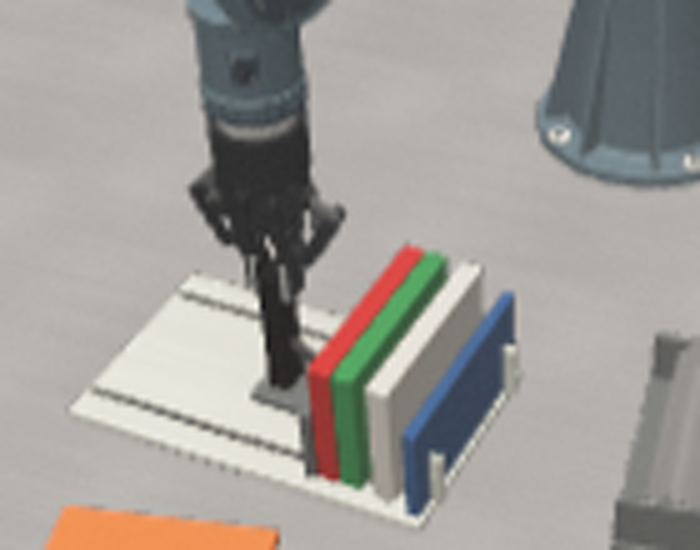

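Red and green are together and closing on white. About 24 mm of travel remains.

>>> arm_command(
  steps=[
    [[0,0,-3],0,1],
    [[0,0,-3],0,1],
    [[0,0,-3],0,1],
    [[0,0,-3],0,1],
    [[0,0,-3],0,1],
    [[0,0,-3],0,1],
    [[0,0,-1],0,1],
    [[0,0,-1],0,1],
  ],
)

```text
t: 28.7
position: [0.4943, -0.1528, 0.1128]
eef_rot: [[-0.997, 0.002, -0.078], [0.078, -0.004, -0.997], [-0.002, -1.0, 0.004]]
force: [-1.8, -6.8, 5.8]
grip_width: 0.223
```

Run:
```python
from h import *
s=manip.observe()
print(s["t"],s["position"],s["force"],s["ft_torque"],s["grip_width"]*85)
y=np.array([.0776,.997]);x=np.array([.997,-.0776]);w=np.array([.5045,-.0135]);r=np.array(s["position"])[:2]-w;print(r@x,r@y)
```

```text
28.7 [ 0.49425404 -0.15284577  0.11284932] [-1.81268118 -6.79019723  5.75151745] [-0.87316036  0.44117003  0.03174661] 18.99288485084117
0.0005980110034801993 -0.13972281718280274
```

Force is still about 7 N (sliding friction), so it is not at the wall yet. I'll go on in small steps until it rises.

>>> arm_command(
  steps=[
    [[0,0,-1],0,1],
    [[0,0,-1],0,1],
    [[0,0,-1],0,1],
    [[0,0,-0.5],0,1],
    [[0,0,-0.5],0,1],
    [[0,0,-0.5],0,1],
    [[0,0,0],0,1],
    [[0,0,0],0,1],
  ],
)

```text
t: 29.7
position: [0.4946, -0.1483, 0.1128]
eef_rot: [[-0.997, 0.002, -0.078], [0.078, -0.004, -0.997], [-0.002, -1.0, 0.004]]
force: [-2.4, -7.1, 5.8]
grip_width: 0.228
```

Run:
```python
from h import *
s=manip.observe()
print(s["t"],s["position"],s["force"],s["ft_torque"],s["grip_width"]*85)
y=np.array([.0776,.997]);x=np.array([.997,-.0776]);w=np.array([.5045,-.0135]);r=np.array(s["position"])[:2]-w;print(r@x,r@y)
s,p,d=snap("scene","s24");crop(p,240,140,340,230,7,"pics/s24c.png")
```

```text
29.7 [ 0.49457666 -0.14834811  0.11281068] [-2.35850328 -7.11714861  5.81543182] [-0.80607513  0.41320885  0.00252061] 19.363035413178782
0.0005706391186032087 -0.13521361913229207
```

View pics/s24c.png

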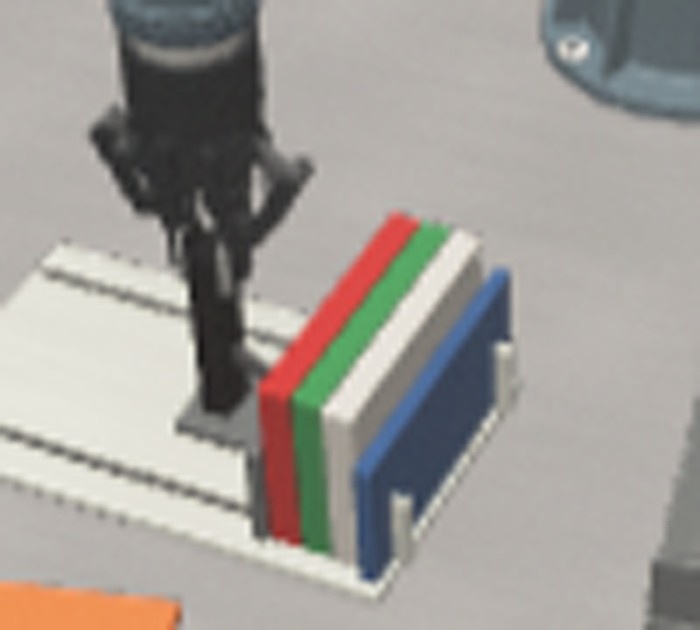

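>>> arm_command(
  steps=[
    [[0,0,-0.5],0,1],
    [[0,0,-0.5],0,1],
    [[0,0,-0.5],0,1],
    [[0,0,-0.5],0,1],
    [[0,0,-0.5],0,1],
    [[0,0,-0.5],0,1],
    [[0,0,-0.5],0,1],
    [[0,0,0],0,1],
  ],
)

```text
t: 30.75
position: [0.4947, -0.1475, 0.1129]
eef_rot: [[-0.997, 0.002, -0.078], [0.078, -0.008, -0.997], [-0.002, -1.0, 0.008]]
force: [-4.6, -18.5, 2.2]
grip_width: 0.225
```

Run:
```python
from h import *
s=manip.observe()
print(s["t"],s["position"],s["force"],s["ft_torque"],s["grip_width"]*85)
y=np.array([.0776,.997]);x=np.array([.997,-.0776]);w=np.array([.5045,-.0135]);r=np.array(s["position"])[:2]-w;print(r@x,r@y)
```

```text
30.75 [ 0.4946834  -0.14752025  0.11286646] [ -4.58996064 -18.47845095   2.15267266] [-2.30910918e+00  6.82128270e-01 -5.86393996e-04] 19.143926777394817
0.0006128215698952508 -0.13437996049390524
```

>>> arm_command(
  steps=[
    [[0,0,-0.5],0,1],
    [[0,0,0],0,1],
    [[0,0,0],0,0.2],
    [[0,0,0],0,0],
    [[0,0,0],0,0],
    [[0,-20,0],0,0],
    [[0,-50,0],0,0],
    [[0,-50,0],0,0],
  ],
)

```text
t: 31.75
position: [0.4939, -0.1418, 0.2323]
eef_rot: [[-0.997, -0.001, -0.077], [0.077, 0.001, -0.997], [0.001, -1.0, -0.001]]
force: [0.9, -0.5, -0.1]
grip_width: 0.499
```

Run:
```python
from h import *
for i in range(3): s,p,d=snap("wrist","w25")
print(s["t"],s["position"],s["force"],s["grip_width"]*85)
s,p,d=snap("scene","s25");crop(p,240,140,340,230,7,"pics/s25c.png")
```

```text
31.85 [ 0.49748477 -0.14372059  0.2377833 ] [ 1.22062451 -0.22222438  0.31641857] 42.42136914318358
```

View pics/w25.png

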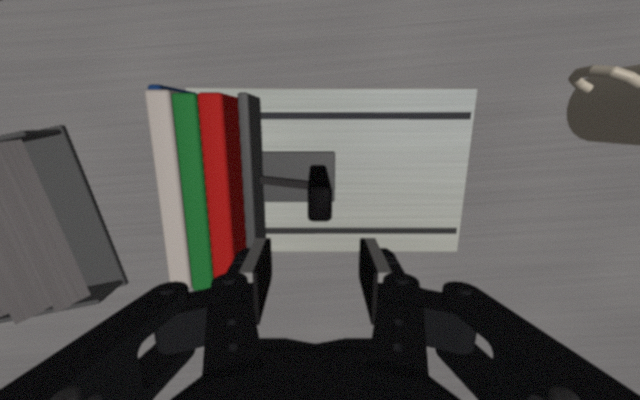

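View pics/s25c.png

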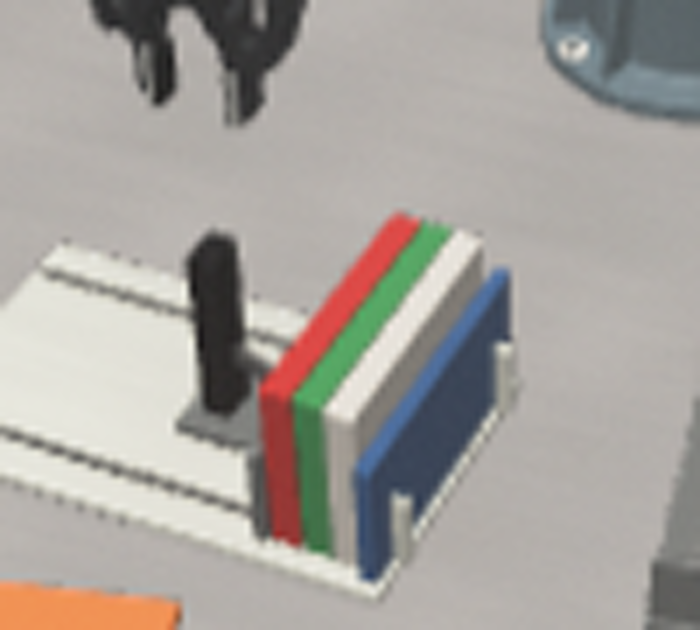

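>>> arm_command(
  steps=[
    [[0,-20,-10],0,0],
    [[0,-15,-30],0,0],
    [[-10,-10,-40],0,0],
    [[-20,0,-20],0,0],
    [[-10,0,0],0,0],
    [[0,0,0],0,-1],
    [[0,0,0],0,-1],
    [[0,0,0],0,-1],
  ],
)

```text
t: 32.95
position: [0.5414, -0.0466, 0.2763]
eef_rot: [[-0.997, -0.001, -0.079], [0.079, 0.0, -0.997], [0.001, -1.0, 0.0]]
force: [0.2, -0.1, -0.4]
grip_width: 1.001
```

Run:
```python
from h import *
for i in range(3): s,p,d=snap("wrist","w26")
print(s["t"],s["position"],s["eef_rot"].round(4).tolist())
crop(p,230,60,430,260,4 if 0 else 3,"pics/w26a.png")
s,p,d=snap("top","t26");crop(p,320,170,430,260,6,"pics/t26c.png")
```

```text
33.05 [ 0.5416825  -0.04645934  0.27653932] [[-0.9969, 0.0001, -0.0785], [0.0785, -0.0001, -0.9969], [-0.0001, -1.0, 0.0001]]
```

View pics/w26.png

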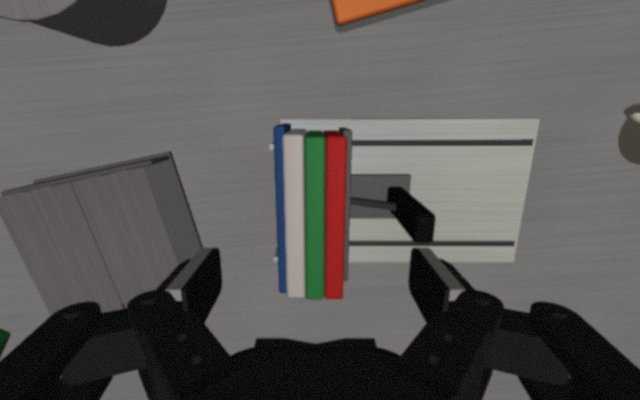

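View pics/w26a.png

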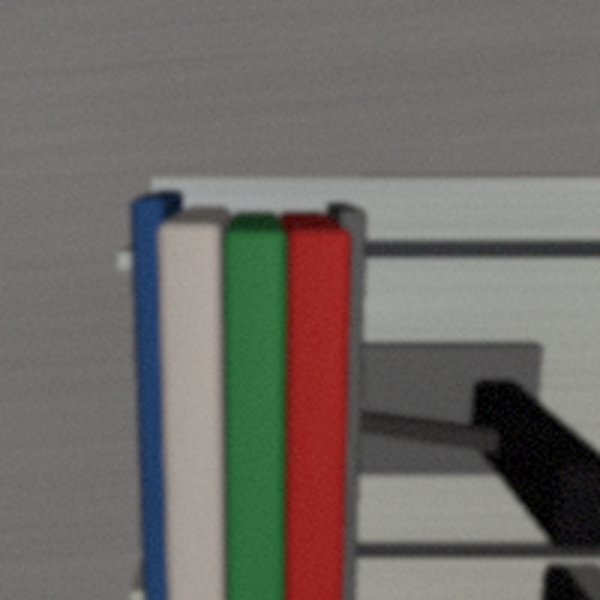

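Run:
```python
from h import *
z=np.load("w26.npz");pose=(z["pos"],z["rot"]);p=z["p"]
crop(p,260,200,370,310,6,"pics/w26b.png")
y=np.array([.0776,.997]);x=np.array([.997,-.0776]);w=np.array([.5045,-.0135])
f=lambda L:[(230+a/3,60+b/3) for a,b in L]
for n,uv,h in [("edges far",f([(162,240),(224,240),(287,240),(350,240)]),.128),("stop back",f([(362,260)]),.079),("ends far",f([(192,221),(257,229),(320,229)]),.128),("ends near",[(296,297),(315,298.5),(334,298)],.128),("wall ends",[(281,126),(282,292)],.098)]:
    r=onplane("wrist",uv,h,pose)[:,:2]-w;print(n,"x",(r@x*1000).round(1),"y",(r@y*1000).round(1))
```

```text
edges far x [82.8 82.8 82.8 82.7] y [ -1.3 -20.2 -39.5 -58.7]
stop back x [71.8] y [-68.]
ends far x [88.5 86.1 86. ] y [-10.6 -30.3 -49.5]
ends near x [-79.8 -81.6 -81. ] y [ -9.6 -29.6 -49.6]
wall ends x [ 94.2 -92.4] y [4.2 8.5]
```

View pics/w26b.png

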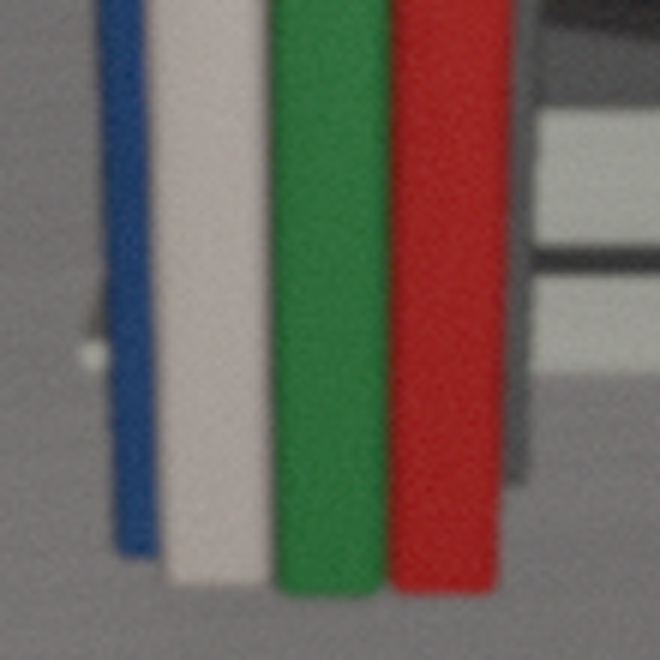

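View pics/t26c.png

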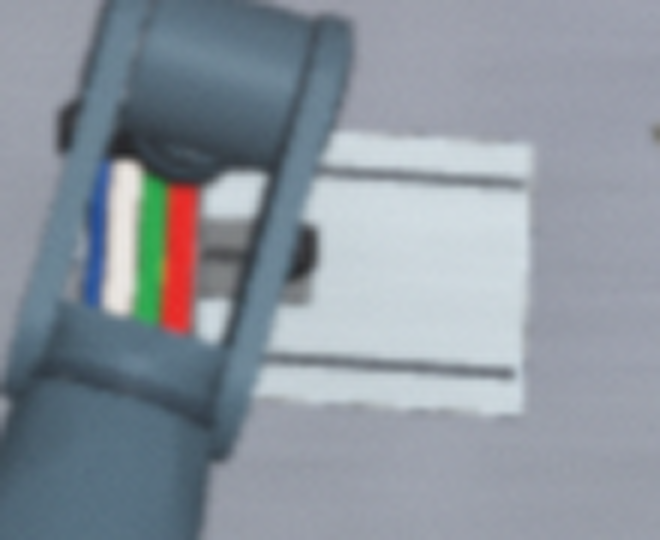

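Run:
```python
from station import manip
print(manip.observe()["force"],manip.hand_in())
```

```text
the job is handed in; nothing more can be done
[ 0.28023412 -0.04124757  0.46276351] None
```

The job is done and handed in. Green and then red were lifted out of the drainer and stood upright in the rack, with green in the middle and red next to the stop. I slid the stop up by its handle until the push force rose from about 7 N to 18 N at the wall. Then I let go and moved the arm clear, at about 33 s of the 72 s allowed.

- **Snugness:** the last wrist picture shows wall, white, green, red and stop in contact. The board edges measure 1.3, 20.2, 39.5 and 58.7 mm from the wall face, about 2 mm short of nominal and within the calibration error.
- **Centring:** green is about 1.3 mm and red about 1.6 mm off the rack's centre. White is about 3 mm off, much as I found it; I only pushed it with the stop.
- **Bystanders:** I did not touch the pot, food box, mug or the larger green boards, but I did not measure their positions again at the end.
- **Disagreement between measurements:** my first wrist picture, taken while the arm was still moving, gave rack centre estimates about 6 mm apart. I replaced it with one from the settled arm, which was consistent to about 1 mm.

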